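Strip down the drilling clamp

TASK

The pin hole in the lug is drilled and the clamp nut is already off, so strip the toe clamp down from the top and put each piece in its place: the washer in the nut tin at the front of the bench, then the slotted strap flat on its stand with the thin post through its slot, the step block standing upright in the shallow steel pan, and the drilled lug flat on its stand with the thick pin through its hole. Leave the spanner and the tape measure where they lie.

Things in the scene. Friction and masses are not known exactly. Their poses are not given: they have to be found in the camera images.
- washer: thick bright steel washer, 36 mm across, bore 17, 8 thick; origin: centre of underside. It lies on the strap round the upright 12 mm stud (top 71 mm above the bench) of the fixed aluminium drilling plate (200 x 96 mm, top 10 mm up, bolt heads 4 mm high at its corners). Its underside starts 46 mm above the bench. Lift straight up clear of the stud
- strap: black steel bar 104 (x) x 44 (y) x 14 mm, slot 46 x 19 mm along x through its middle; 0.33 kg; origin: centre of underside. It starts level, underside 32 mm above the bench, the stud in mid-slot; its -x end rests 18 mm on the lug, its +x end 9 mm on the step block; under its middle 22 mm are free. Lift straight up off the stud
- step_block: bright steel block 44 (x) x 30 (y) x 38 mm with four steps, each 11 mm deep, rising towards +x (heights 14, 22, 30, 38 mm); 0.22 kg; origin: centre of underside. It stands on the drilling plate, 10 mm above the bench, 54 mm from the stud; the strap's +x end lies on its second step, the two upper steps show beyond it
- lug: bright steel plate lying flat, 22 mm thick, 56 wide (y), a round end (radius 28) about a 26 mm hole, a square end; 0.5 kg; origin: hole centre, underside; square end at x = +45 mm, round end at -28; sides flat from x = 0 to +45, mass centre near +12. It lies on the drilling plate, 10 mm above the bench, hole 79 mm from the stud, square end under the strap
- nut_tin: the washer's place: round open steel tin with loose nuts in it (the heap is 10 mm high), 71 mm across outside, about 60 inside, 38 mm high, fixed, in the front row with the other three places (a like tin at the back of the bench is not meant); origin: centre of underside. The washer may be let go at the rim to fall in
- strap_stand: the strap's place: flat dark steel plate 120 (x) x 64 (y) x 8 mm, fixed, with one thin upright post in its middle, 10 mm thick, blunt-pointed top 48 mm above the bench; origin: on the bench under the post. The small weld at the post's foot fits inside the slot
- pan: the step block's place: shallow open rectangular pan of bright sheet steel, 110 (x) x 86 (y) mm, rim 10 mm above the bench, walls and floor 2 mm thick, fixed; origin: centre of underside
- lug_stand: the lug's place: flat dark steel plate 100 (x) x 80 (y) x 8 mm, fixed, with one thick upright pin, 18 mm thick, tapered top 44 mm above the bench; origin: on the bench under the pin; the plate reaches from x = -41 to +59 mm, so the lug lies best with its x along the stand's x. The small weld at the pin's foot fits inside the lug's hole
- spanner_19: bystander: bright open-ended spanner, 41 x 227 x 7 mm (long along y), lying flat on the bench near the step block's end of the plate; origin at the centre of its underside. Not to be moved.
- tape_measure: bystander: yellow tape measure, 36 x 76 x 64 mm (x, y, z), standing on the bench near the lug's end of the plate; origin at the centre of its underside. Not to be moved.
Things that resemble listed ones, but are neither listed nor needed, are in the scene too. What is shaped like the step_block but red or yellow is not meant.

How it is judged:
By the outcome, as a careful person would: the job done as asked, in the order asked, and still so for the second after the job is handed in, with the robot touching nothing.
It also fails if it takes over 115 s, if anything falls off the work surface, if the arm or the gripper's body presses on something with over 40 N, if the wrist force passes 120 N, or if a joint passes its speed limit or range.

ROBOT

A 6-joint arm with a two-finger parallel gripper is mounted at the origin on a cart in front of the work surface, level with it; the furniture and walls round the work are solid. World frame = base frame: x ahead of the robot, y to its left, z up, the work surface at z = 0. Lengths are in m, angles in rad, forces in N, time in s.
With the tool pointing down it reaches from about 0.25 to 0.8 m from the base axis. Payload 8.5 kg.
Tool frame: the origin (TCP) lies on the centre line of the jaws, within the pads' length; the fingertips stand 22 mm ahead of it and the grasp point (between the pads) lies 3 mm ahead of it; z points along the fingers, y is the line along which they close (so a half turn about z gives the same grasp; the last joint's range is limited). The gripper opens to 85 mm and grips with 20 to 120 N. Pads are 22 mm wide; open, the fingers measure 114 mm over their backs; the gripper's body (76 mm by 85 mm) begins 54 mm behind the grasp point. The pads swing forward as they close: fully open they stand 13 mm farther back than shut.
Start: joints at [1.327, 0.238, -0.013, 1.319, 0, 1.571], TCP at [0.127, 0.509, 0.225] pointing down, gripper open.
Joint ranges: [-2.66, 2.66], [-1.03, 1.9], [-1.14, 1.46], [-1.82, 2.27], [-1.45, 1.34], [-3.14, 3.14]. Speed limits (rad/s): [2.22, 2.22, 2.79, 3.14, 3.14, 3.14].

INTERFACE

Orientations are given as [roll, pitch, yaw] about the fixed x, y, z axes, in that order (R = Rz(yaw) Ry(pitch) Rx(roll)).
In Python, from plant import bot gives the robot as it stands.
- The arm moves only by the tool servo_tool, never from a script. Its argument "plan" is a list of rows, each an object of numbers: "x", "y", "z": the shift along the tool's x, y, z in mm; "turn": the turn about the tool's z in rad; "grip": the finger opening in mm, from 0 to 85.4. In form: [{"x": .., "y": .., "z": .., "turn": .., "grip": ..}, ...]. A call has 1 to 10 rows; each row is the pose to reach, as a shift and turn from the pose commanded when the call began, along the tool's axes at that moment; what a row does not reach only later rows make up. A row lasts 1/12 s, in which the tool goes at most 41.7 mm and 7.16 degrees, less where a joint would pass 70% of its speed; a pose out of reach is approached as far as the arm can. A call with a gripper value outside its range is refused whole. The fingers move at their own pace and stop on an object; "newtons" is the grip in N (left out, the last holds). Time passes only in rows, so rows that repeat a pose let the fingers close. It gives the time, the measured TCP pose, the force, the opening and the grip force at its end, in the units of the state.
- bot.read_state(): the state, without advancing time (a new reading comes with each control period).
- bot.snapshot(name): name is "side" or "top" or "wrist"; returns the picture (420x560x3 uint8, red, green, blue); there is no depth.
- bot.camera_info(name): a dict with "fx", "fy", "cx", "cy" (pixels), "R" (3x3) and "t" (3): a world point X has camera coordinates R X + t; the wrist camera has in their place "hand_eye" (4x4, takes a point from camera to tool coordinates, whose origin is the TCP and whose axes are the flange's). Camera axes: x right, y down, z forward; pixel columns grow to the right and rows downward; lengths in m; the calibration is good to about 2 mm. A picture is of the moment at which its call begins: read the wrist's pose just before it. camera_info takes no time and is no camera call.
- bot.job_done(): hands the job in; it is judged then, once.
Trained networks look in the newest picture that a camera, given by its name, has taken for a name from the list of things; names that differ only in an ending like _2 or _b are one class to them, and where a whole thing is asked for, a point or a joint stands for the part that bears it (a point fixed in the world has none). Each returns a list of dicts, best first, with "score" (0 to 1); they miss things now and then, are a little off and sometimes report something else, mostly with a low value. They report only what shows in the picture. A call takes as long as a camera call. They do not tell look-alikes from the thing itself.
- bot.regions_of(query, camera): "region" (420x560 bool, what is visible of it) and "point" ([column, row] as shares, 0 to 1, of the picture: columns of its width, rows of its height, amid what is visible of it).
- bot.place_of(query, camera): "point" ([column, row] as shares, 0 to 1, of the picture: columns of its width, rows of its height: a listed point, or the origin of a listed thing).
The state is a dict: "t": time; "joints": joint angles; "dq": joint speeds; "tau": joint torques, N m; "position": TCP position; "eef_rot": TCP orientation; "force": force on the tool from outside, world axes, zero at the start; "wrist_torque": the same for the moment, N m; "gripper_width": opening from 0.0 (shut) to 1.0 (fully open); "gripper_force": force on a finger pad.
Only numpy, scipy, OpenCV 4.12 (cv2) and the standard library are available. Lean on these libraries where they do the work, as an engineer would, in place of code of your own. Each camera call takes 0.05 s, during which the arm holds its last target. There are 200 camera calls.

## Working session

There is one attempt and no reset: what is moved stays moved. The work goes in short steps, Python scripts to look and compute and a tool call to move; the robot and the scene stay as the last step left them, time stands still between calls to the robot, and variables do not carry over. Pictures are saved under pics/ and viewed, at most 14 in all, crops included, and the job is handed in when it is done.

Besides the shell and the picture viewer there is one more tool, called after ">>>" as name(argument=value, ...), one argument or row to a line, values as JSON. servo_tool: Moves the arm, as the interface text tells. Its arguments: {"type":"object","properties":{"plan":{"type":"array","items":{"type":"object","properties":{"x":{"type":"number"},"y":{"type":"number"},"z":{"type":"number"},"turn":{"type":"number"},"grip":{"type":"number"}}}},"newtons":{"type":"number"}},"required":["plan"]}

```bash
mkdir -p pics; ls; cat > h.py <<'E'
import numpy as np, cv2
from plant import bot
from scipy.spatial.transform import Rotation as Ro
def cam(name):
    i=bot.camera_info(name)
    K=np.array([[i['fx'],0,i['cx']],[0,i['fy'],i['cy']],[0,0,1]])
    if 'R' in i: return K,np.array(i['R']),np.array(i['t'])
    s=bot.read_state(); T=np.eye(4); T[:3,:3]=Ro.from_euler('xyz',s['eef_rot']).as_matrix(); T[:3,3]=s['position']
    M=np.linalg.inv(T@np.array(i['hand_eye'])); return K,M[:3,:3],M[:3,3]
def back(c,px,z):
    K,R,t=c; d=R.T@np.linalg.inv(K)@np.array([px[0],px[1],1.]); o=-R.T@t
    return o+d*(z-o[2])/d[2]
def proj(c,X):
    K,R,t=c; p=K@(R@np.array(X)+t); return p[:2]/p[2]
def snap(name,fn=None):
    c=cam(name); im=bot.snapshot(name)
    if fn: cv2.imwrite('pics/'+fn,cv2.cvtColor(im,cv2.COLOR_RGB2BGR))
    return c,im
E
python3 - <<'E'
from h import *
np.set_printoptions(precision=4,suppress=True)
s=bot.read_state(); print(s)
Z=dict(washer=.046,strap=.032,step_block=.01,lug=.01,nut_tin=0,strap_stand=0,pan=0,lug_stand=0,spanner_19=0,tape_measure=0)
for n in ['top','side','wrist']:
    c,_=snap(n,n+'0.png'); print(n,'cam pos',-c[1].T@c[2])
    if n=='wrist': continue
    for q in Z:
        for r in bot.place_of(q,n)[:3]:
            p=np.array(r['point'])*[560,420]; print(q,round(r['score'],2),p.round(0),back(c,p,Z[q])[:2])
E
```

```text
pics
{'t': 0.0, 'joints': array([ 1.327 ,  0.2388, -0.0143,  1.3192,  0.    ,  1.5708]), 'dq': array([-0.0006, -0.0018, -0.0004, -0.0006,  0.0012, -0.0003]), 'tau': array([  0.0007, -53.8772,  34.6441,   0.0185,   0.0001,   0.    ]), 'position': array([0.1266, 0.5091, 0.2244]), 'eef_rot': array([-3.1402, -0.    ,  2.8978]), 'force': array([0.1963, 0.7124, 0.7078]), 'wrist_torque': array([-0.0494,  0.0044, -0.0778]), 'gripper_force': 0.0, 'gripper_width': 0.9975746142822688}
top cam pos [ 0.4217 -0.134   0.8992]
washer 0.63 [248. 190.] [ 0.6306 -0.0553]
strap 0.85 [246. 194.] [ 0.6247 -0.049 ]
step_block 0.9 [420. 191.] [ 0.6293 -0.4543]
step_block 0.66 [226. 196.] [0.6275 0.    ]
step_block 0.59 [265. 145.] [ 0.7515 -0.0944]
nut_tin 0.79 [332. 271.] [ 0.4481 -0.2429]
nut_tin 0.52 [245. 193.] [ 0.6366 -0.0444]
strap_stand 0.58 [215. 281.] [0.4305 0.0234]
pan 0.87 [267. 281.] [ 0.4293 -0.0936]
pan 0.54 [247. 194.] [ 0.634  -0.0496]
lug_stand 0.95 [168. 282.] [0.4305 0.1327]
spanner_19 0.89 [161. 185.] [0.661  0.1575]
tape_measure 0.86 [331. 187.] [ 0.646  -0.2481]
side cam pos [0.3492 0.5417 0.705 ]
washer 0.58 [244. 222.] [ 0.6242 -0.0558]
strap 0.8 [244. 227.] [ 0.624  -0.0522]
step_block 0.68 [235. 252.] [0.6269 0.0026]
step_block 0.58 [204. 215.] [ 0.7393 -0.0841]
lug 0.71 [263. 213.] [ 0.6063 -0.1275]
nut_tin 0.69 [337. 197.] [ 0.4486 -0.2426]
strap_stand 0.78 [320. 279.] [0.4349 0.0162]
pan 0.76 [336. 239.] [ 0.4241 -0.1023]
lug_stand 0.94 [309. 327.] [0.4302 0.1301]
spanner_19 0.81 [191. 312.] [0.6582 0.1618]
tape_measure 0.81 [260. 180.] [ 0.6563 -0.2535]
wrist cam pos [0.0461 0.5295 0.374 ]
```

```bash
python3 - <<'E'
import cv2
for n,(a,b,c,d) in dict(top=(110,360,110,450),side=(150,370,140,440)).items():
    im=cv2.imread(f'pics/{n}0.png')[a:b,c:d]; im=cv2.resize(im,None,fx=800/im.shape[1],fy=800/im.shape[1],interpolation=cv2.INTER_CUBIC); cv2.imwrite(f'pics/{n}0c.png',im[:600]); print(n,800/(d-c))
E
```

```text
top 2.3529411764705883
side 2.6666666666666665
```

View pics/top0c.png

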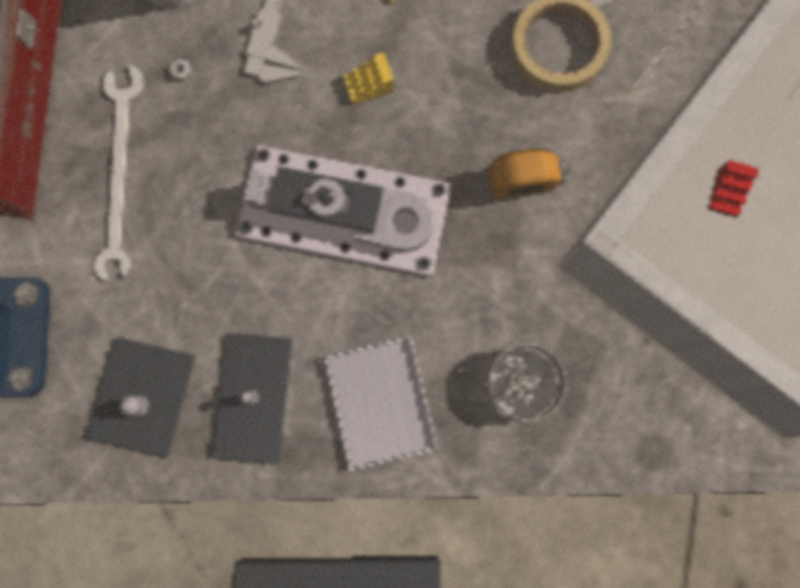

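View pics/side0c.png

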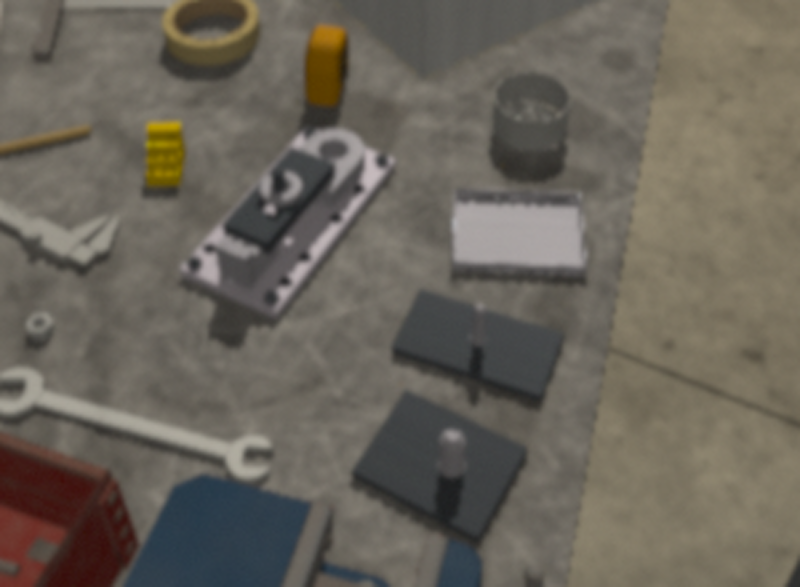

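```bash
cat >> h.py <<'E'
def rect(c,mask,z):
    cs,_=cv2.findContours(mask.astype(np.uint8),cv2.RETR_EXTERNAL,cv2.CHAIN_APPROX_NONE)
    k=max(cs,key=cv2.contourArea)[:,0,:].astype(float)
    P=np.array([back(c,p,z)[:2] for p in k])*1000
    (cx,cy),(w,h),a=cv2.minAreaRect(P.astype(np.float32))
    if w<h: w,h,a=h,w,a+90
    return np.round([cx,cy,w,h,(a+90)%180-90],1)
def go(x,y,z,yaw):
    "shift in tool axes, mm, and turn to reach TCP target (m, tool down)"
    s=bot.read_state(); R=Ro.from_euler('xyz',s['eef_rot']).as_matrix()
    d=R.T@(np.array([x,y,z])-s['position'])*1000
    t=-(yaw-s['eef_rot'][2]); t=(t+np.pi/2)%np.pi-np.pi/2
    print('t%.2f'%s['t'],'pos',np.round(s['position'],4),'yaw %.3f'%s['eef_rot'][2],'| go x %.1f y %.1f z %.1f turn %.3f'%(*d,t),'j6 %.2f'%s['joints'][5],'w %.3f'%s['gripper_width'])
E
python3 - <<'E'
from h import *
for n in ['top','side']:
    c,_=snap(n)
    for q,z in dict(strap_stand=.008,lug_stand=.008,pan=.01,strap=.046,washer=.054,nut_tin=.038,spanner_19=.007,lug=.032).items():
        for r in bot.regions_of(q,n)[:2]:
            m=r['region']; print(n,q,round(r['score'],2),int(m.sum()),rect(c,m,z),(np.array(r['point'])*[560,420]).round())
E
```

```text
top strap_stand 0.69 1547 [436.1  18.9 122.5  66.3  -7.3] [216. 278.]
top lug_stand 0.56 1572 [439.4 126.5 101.6  80.1 -14.5] [170. 279.]
top pan 0.85 1876 [ 429.7 -103.9  110.4   86.9   13.1] [270. 282.]
top strap 0.87 698 [622.3 -53.9 106.6  48.4  78.7] [239. 199.]
top washer 0.65 186 [ 6.216e+02 -5.540e+01  3.450e+01  3.360e+01 -4.000e-01] [248. 194.]
top washer 0.63 557 [ 597.3 -123.6   64.3   59.2   70.1] [276. 208.]
top nut_tin 0.56 812 [ 446.2 -239.5   68.4   68.   -47.4] [333. 272.]
top spanner_19 0.69 160 [ 6.327e+02 -5.100e+01  3.640e+01  3.540e+01 -4.000e-01] [250. 193.]
top spanner_19 0.63 668 [ 6.666e+02  1.568e+02  2.184e+02  3.970e+01 -4.000e-01] [160. 184.]
top lug 0.56 481 [ 602.2 -123.    68.6   58.    74.3] [277. 202.]
side lug_stand 0.7 705 [ 447.2 -257.6  112.7   71.   -80.7] [340. 190.]
side lug_stand 0.56 2182 [437.9 128.3 101.7  85.8 -13.7] [306. 324.]
side pan 0.93 1520 [ 428.1 -100.3  109.5   94.3   12.7] [333. 240.]
side pan 0.67 414 [ 655.9 -268.6  122.5   41.3  -77.4] [259. 175.]
side strap 0.86 533 [619.8 -51.  108.9  48.7  77.4] [245. 228.]
side washer 0.7 143 [619.8 -51.2  37.1  35.2 -70.6] [247. 220.]
side nut_tin 0.86 712 [ 442.1 -223.2  107.2   68.   -77.9] [337. 190.]
side spanner_19 0.59 905 [664.  163.1 222.   44.4  -2.5] [185. 307.]
side lug 0.88 363 [ 591.1 -112.9   93.4   51.8  -59.7] [263. 214.]
```

```bash
python3 -c "
from h import *
go(.622,-.055,.2,1.37); print(bot.camera_info('wrist')['hand_eye'])"
```

```text
t2.05 pos [0.1267 0.5094 0.225 ] yaw 2.898 | go x -616.9 y -428.2 z 25.0 turn 1.528 j6 1.57 w 0.999
[[-6.77432097e-04 -9.47431241e-01 -3.19958723e-01  8.31135296e-02]
 [ 9.99999660e-01 -4.91629931e-04 -6.61480049e-04 -5.03642221e-05]
 [ 4.69405580e-04 -3.19959062e-01  9.47431253e-01 -1.49075993e-01]
 [ 0.00000000e+00  0.00000000e+00  0.00000000e+00  1.00000000e+00]]
```

>>> servo_tool(
  plan=[
    {"x": -30, "y": -21, "z": 0, "turn": 0.12},
    {"x": -65, "y": -45, "z": 0, "turn": 0.24},
    {"x": -100, "y": -69, "z": 0, "turn": 0.36},
    {"x": -134, "y": -93, "z": 0, "turn": 0.48},
    {"x": -168, "y": -117, "z": 0, "turn": 0.6},
    {"x": -202, "y": -140, "z": 0, "turn": 0.72},
    {"x": -236, "y": -164, "z": 0, "turn": 0.84},
    {"x": -270, "y": -188, "z": 0, "turn": 0.96},
    {"x": -304, "y": -211, "z": 0, "turn": 1.08},
    {"x": -338, "y": -235, "z": 0, "turn": 1.2},
  ],
)

```text
invalid input
```

```bash
python3 -c "
from h import *
go(.622,-.055,.2,1.37)"
```

```text
t2.05 pos [0.1267 0.5094 0.225 ] yaw 2.898 | go x -616.9 y -428.2 z 25.0 turn 1.528 j6 1.57 w 0.999
```

>>> servo_tool(
  plan=[
    {"x": -617, "y": -428, "z": 25, "turn": 1.528, "grip": 85},
    {"x": -617, "y": -428, "z": 25, "turn": 1.528, "grip": 85},
    {"x": -617, "y": -428, "z": 25, "turn": 1.528, "grip": 85},
    {"x": -617, "y": -428, "z": 25, "turn": 1.528, "grip": 85},
    {"x": -617, "y": -428, "z": 25, "turn": 1.528, "grip": 85},
    {"x": -617, "y": -428, "z": 25, "turn": 1.528, "grip": 85},
    {"x": -617, "y": -428, "z": 25, "turn": 1.528, "grip": 85},
    {"x": -617, "y": -428, "z": 25, "turn": 1.528, "grip": 85},
    {"x": -617, "y": -428, "z": 25, "turn": 1.528, "grip": 85},
    {"x": -617, "y": -428, "z": 25, "turn": 1.528, "grip": 85},
  ],
)

```text
t: 2.88
position: [0.4025, 0.1947, 0.2114]
eef_rot: [3.141, -0.0, 1.642]
force: [0.5, 1.4, 0.5]
gripper_width: 0.996
gripper_force: 0.0
```

```bash
python3 -c "
from h import *
go(.622,-.055,.2,1.37)"
```

```text
t2.88 pos [0.4025 0.1947 0.2114] yaw 1.642 | go x -264.6 y 201.3 z 11.5 turn 0.272 j6 1.95 w 0.996
```

>>> servo_tool(
  plan=[
    {"x": -252, "y": 190, "z": 11, "turn": 0.23, "grip": 85},
    {"x": -252, "y": 190, "z": 11, "turn": 0.23, "grip": 85},
    {"x": -252, "y": 190, "z": 11, "turn": 0.23, "grip": 85},
    {"x": -252, "y": 190, "z": 11, "turn": 0.23, "grip": 85},
    {"x": -252, "y": 190, "z": 11, "turn": 0.23, "grip": 85},
    {"x": -252, "y": 190, "z": 11, "turn": 0.23, "grip": 85},
    {"x": -252, "y": 190, "z": 11, "turn": 0.23, "grip": 85},
    {"x": -252, "y": 190, "z": 11, "turn": 0.23, "grip": 85},
    {"x": -252, "y": 190, "z": 11, "turn": 0.23, "grip": 85},
    {"x": -252, "y": 190, "z": 11, "turn": 0.23, "grip": 50},
  ],
)

```text
t: 3.72
position: [0.6106, -0.0413, 0.1993]
eef_rot: [-3.14, 0.0, 1.416]
force: [-0.2, 0.2, -0.7]
gripper_width: 0.88
gripper_force: 0.0
```

```bash
cat > w.py <<'E'
import sys
from h import *
fn=sys.argv[1]; c,_=snap('wrist',fn)
for a in sys.argv[2:]:
    q,z=a.split('=')
    for r in bot.regions_of(q,'wrist')[:2]: print(q,round(r['score'],2),int(r['region'].sum()),rect(c,r['region'],float(z)))
    for r in bot.place_of(q,'wrist')[:2]:
        p=np.array(r['point'])*[560,420]; print(' origin',round(r['score'],2),p.round(),[np.round(back(c,p,zz)[:2]*1000,1) for zz in (0,.01,.032,.046)])
E
python3 w.py w1.png washer=.054 strap=.046; python3 -c "
from h import *
go(.622,-.055,.1,1.37)"
```

```text
washer 0.8 808 [622.9 -55.3  35.4  34.8  81.1]
washer 0.49 804 [635.4  10.   29.7  23.7 -11.5]
 origin 0.78 [298. 199.] [array([622.8, -72.4]), array([622.9, -69.2]), array([622.9, -62. ]), array([622.9, -57.5])]
strap 0.55 3390 [623.5 -55.5 107.9  45.6  77.4]
 origin 0.59 [297. 195.] [array([621.9, -67.1]), array([622. , -64.1]), array([622. , -57.3]), array([622.1, -53. ])]
t3.97 pos [ 0.6097 -0.0391  0.2006] yaw 1.419 | go x -13.9 y 14.5 z 100.6 turn 0.049 j6 1.66 w 0.587
```

View pics/w1.png

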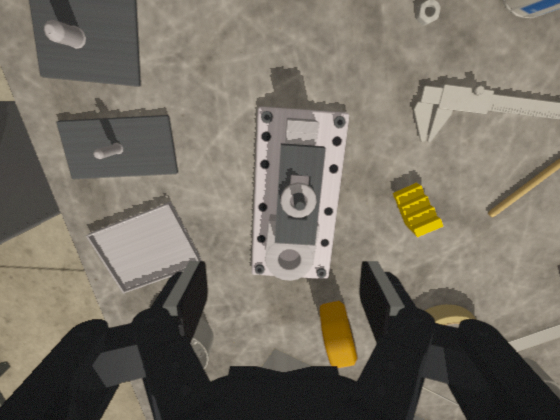

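```bash
python3 -c "
from h import *
go(.623,-.0553,.076,1.355)"
```

```text
t3.97 pos [ 0.6097 -0.0391  0.2006] yaw 1.419 | go x -14.0 y 15.5 z 124.6 turn 0.064 j6 1.66 w 0.587
```

>>> servo_tool(
  plan=[
    {"x": -14, "y": 15.5, "z": 0, "turn": 0.064, "grip": 50},
    {"x": -14, "y": 15.5, "z": 20, "turn": 0.064, "grip": 50},
    {"x": -14, "y": 15.5, "z": 50, "turn": 0.064, "grip": 50},
    {"x": -14, "y": 15.5, "z": 80, "turn": 0.064, "grip": 50},
    {"x": -14, "y": 15.5, "z": 105, "turn": 0.064, "grip": 50},
    {"x": -14, "y": 15.5, "z": 118, "turn": 0.064, "grip": 50},
    {"x": -14, "y": 15.5, "z": 124.6, "turn": 0.064, "grip": 50},
    {"x": -14, "y": 15.5, "z": 124.6, "turn": 0.064, "grip": 50},
    {"x": -14, "y": 15.5, "z": 124.6, "turn": 0.064, "grip": 50},
  ],
)

```text
t: 4.72
position: [0.6237, -0.0559, 0.0765]
eef_rot: [3.141, -0.0, 1.355]
force: [-0.1, -0.2, -0.0]
gripper_width: 0.583
gripper_force: 0.0
```

```bash
python3 w.py w2.png washer=.054; python3 -c "
from h import *
go(.623,-.0553,.070,1.355)"
```

```text
washer 0.86 1876 [622.7 -55.5  36.7  34.6  79.2]
 origin 0.73 [283. 237.] [array([618.7, -76.3]), array([619.7, -71.8]), array([621.9, -61.9]), array([623.2, -55.6])]
t4.87 pos [ 0.6244 -0.0562  0.0771] yaw 1.354 | go x 0.6 y -1.5 z 7.1 turn -0.001 j6 1.70 w 0.588
```

View pics/w2.png

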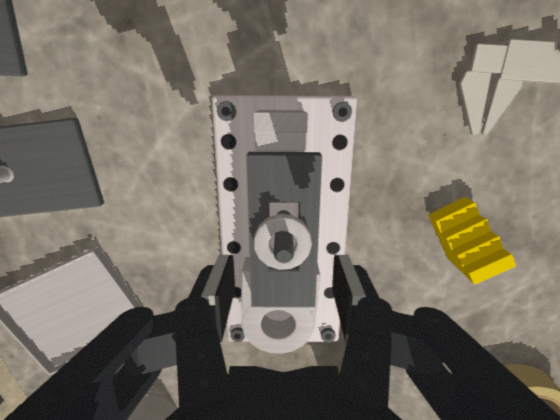

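>>> servo_tool(
  plan=[
    {"x": 0.6, "y": -1.5, "z": 3, "turn": 0, "grip": 50},
    {"x": 0.6, "y": -1.5, "z": 6.5, "turn": 0, "grip": 50},
    {"x": 0.6, "y": -1.5, "z": 6.5, "turn": 0, "grip": 44},
    {"x": 0.6, "y": -1.5, "z": 6.5, "turn": 0, "grip": 40},
    {"x": 0.6, "y": -1.5, "z": 6.5, "turn": 0, "grip": 30},
    {"x": 0.6, "y": -1.5, "z": 6.5, "turn": 0, "grip": 30},
    {"x": 0.6, "y": -1.5, "z": 6.5, "turn": 0, "grip": 30},
    {"x": 0.6, "y": -1.5, "z": 6.5, "turn": 0, "grip": 30},
  ],
  newtons=40,
)

```text
t: 5.53
position: [0.6222, -0.0555, 0.0691]
eef_rot: [3.142, 0.0, 1.354]
force: [-0.4, 0.3, -0.5]
gripper_width: 0.354
gripper_force: 0.0
```

>>> servo_tool(
  plan=[
    {"x": 0, "y": 0, "z": 0, "turn": 0, "grip": 50},
    {"x": 0, "y": 0, "z": 0, "turn": 0, "grip": 50},
    {"x": 0, "y": 0, "z": 0, "turn": 0, "grip": 50},
    {"x": 0, "y": 0, "z": 3, "turn": 0, "grip": 50},
    {"x": 0, "y": 0, "z": 6, "turn": 0, "grip": 50},
    {"x": 0, "y": 0, "z": 6, "turn": 0, "grip": 40},
    {"x": 0, "y": 0, "z": 6, "turn": 0, "grip": 30},
    {"x": 0, "y": 0, "z": 6, "turn": 0, "grip": 30},
    {"x": 0, "y": 0, "z": 6, "turn": 0, "grip": 30},
    {"x": 0, "y": 0, "z": 6, "turn": 0, "grip": 30},
  ],
  newtons=40,
)

```text
t: 6.37
position: [0.6222, -0.0554, 0.0631]
eef_rot: [3.141, 0.0, 1.354]
force: [-0.3, -0.3, 0.5]
gripper_width: 0.354
gripper_force: 0.0
```

```bash
python3 - <<'E'
from h import *
a=snap('side')[1][170:290,170:330]; b=snap('wrist')[1][170:350,170:410]
a=cv2.resize(a,(640,480),interpolation=cv2.INTER_CUBIC)[:,100:500]; b=cv2.resize(b,(640,480),interpolation=cv2.INTER_CUBIC)[:,120:520]
cv2.imwrite('pics/m3.png',np.hstack([a,b])[:,:,::-1])
E
```

```text
(no output)
```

View pics/m3.png

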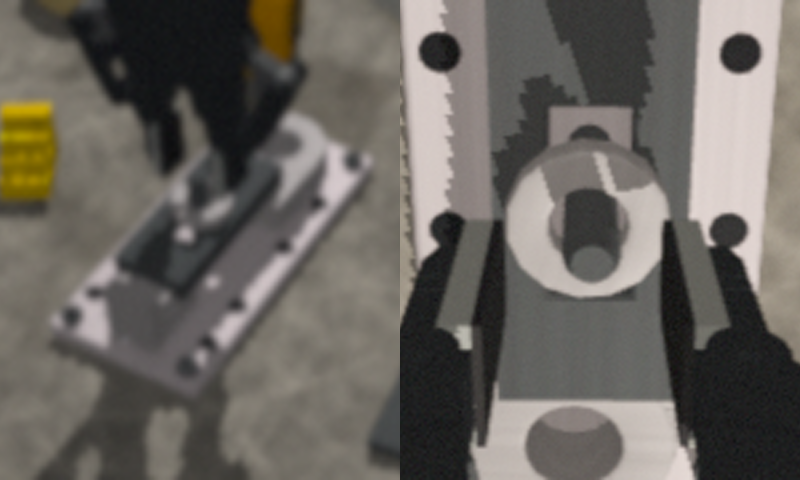

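```bash
python3 - <<'E'
from h import *
i=bot.camera_info('wrist'); H=np.linalg.inv(np.array(i['hand_eye']))
for X in [(11,15,22),(-11,15,22),(11,15,10),(-11,15,10),(11,15,0),(-11,15,0),(0,18,9),(0,0,9),(0,0,22)]:
    p=H@np.array([*np.array(X)/1000,1]); u=i['fx']*p[0]/p[2]+i['cx']; v=i['fy']*p[1]/p[2]+i['cy']; print(X,round(u),round(v),'crop',((u-170)*8/3-120+400).round(),((v-170)*8/3).round())
s=bot.read_state(); print(s['gripper_width'],s['position'])
E
```

```text
(11, 15, 22) 310 226 crop 652.0 149.0
(-11, 15, 22) 309 259 crop 650.0 237.0
(11, 15, 10) 311 234 crop 657.0 171.0
(-11, 15, 10) 310 269 crop 654.0 264.0
(11, 15, 0) 313 242 crop 661.0 192.0
(-11, 15, 0) 312 278 crop 658.0 289.0
(0, 18, 9) 316 253 crop 670.0 221.0
(0, 0, 9) 284 253 crop 585.0 221.0
(0, 0, 22) 284 243 crop 585.0 194.0
0.3527135262119132 [ 0.62218313 -0.05545705  0.06315275]
```

```bash
python3 - <<'E'
from h import *
c=cam('side')
for z in (.041,.05,.06,.07,.08): print(z,proj(c,(.6435,-.0602,z)).round(1),proj(c,(.6005,-.0508,z)).round(1))
E
```

```text
0.041 [236.9 220.4] [253.6 227. ]
0.05 [236.5 217.5] [253.3 224.1]
0.06 [236.1 214.3] [253.  220.9]
0.07 [235.7 211. ] [252.7 217.7]
0.08 [235.3 207.7] [252.5 214.4]
```

>>> servo_tool(
  plan=[
    {"x": 0, "y": 0, "z": 0, "turn": 0, "grip": 46},
    {"x": 0, "y": 0, "z": 0, "turn": 0, "grip": 46},
    {"x": 0, "y": 0, "z": 4, "turn": 0, "grip": 46},
    {"x": 0, "y": 0, "z": 8, "turn": 0, "grip": 46},
    {"x": 0, "y": 0, "z": 12, "turn": 0, "grip": 46},
    {"x": 0, "y": 0, "z": 14, "turn": 0, "grip": 46},
    {"x": 0, "y": 0, "z": 16, "turn": 0, "grip": 46},
    {"x": 0, "y": 0, "z": 17, "turn": 0, "grip": 46},
    {"x": 0, "y": 0, "z": 17, "turn": 0, "grip": 46},
  ],
  newtons=40,
)

```text
t: 7.22
position: [0.622, -0.0554, 0.0457]
eef_rot: [-3.141, 0.0, 1.354]
force: [-0.5, -0.0, -0.1]
gripper_width: 0.537
gripper_force: 0.0
```

>>> servo_tool(
  plan=[
    {"x": 0, "y": 0, "z": 0, "turn": 0, "grip": 30},
    {"x": 0, "y": 0, "z": 0, "turn": 0, "grip": 30},
    {"x": 0, "y": 0, "z": 0, "turn": 0, "grip": 30},
    {"x": 0, "y": 0, "z": 0, "turn": 0, "grip": 30},
  ],
  newtons=40,
)

```text
t: 7.55
position: [0.6225, -0.0555, 0.0471]
eef_rot: [3.14, -0.0, 1.354]
force: [-1.0, 0.1, 6.2]
gripper_width: 0.351
gripper_force: 3.4
```

>>> servo_tool(
  plan=[
    {"x": 0, "y": 0, "z": -1, "turn": 0, "grip": 46},
    {"x": 0, "y": 0, "z": -1, "turn": 0, "grip": 46},
    {"x": 0, "y": 0, "z": 0, "turn": 0, "grip": 46},
    {"x": 0, "y": 0, "z": 3, "turn": 0, "grip": 46},
    {"x": 0, "y": 0, "z": 5, "turn": 0, "grip": 46},
    {"x": 0, "y": 0, "z": 5, "turn": 0, "grip": 46},
  ],
  newtons=40,
)

```text
t: 8.05
position: [0.6217, -0.0554, 0.0403]
eef_rot: [-3.14, 0.0, 1.354]
force: [0.4, -0.7, 0.0]
gripper_width: 0.543
gripper_force: 0.0
```

>>> servo_tool(
  plan=[
    {"x": 0, "y": 0, "z": 0, "turn": 0, "grip": 38},
    {"x": 0, "y": 0, "z": 0, "turn": 0, "grip": 30},
    {"x": 0, "y": 0, "z": 0, "turn": 0, "grip": 30},
    {"x": 0, "y": 0, "z": 0, "turn": 0, "grip": 30},
  ],
  newtons=40,
)

```text
t: 8.38
position: [0.6221, -0.0555, 0.0412]
eef_rot: [3.142, 0.0, 1.354]
force: [-0.6, 0.0, 1.6]
gripper_width: 0.39
gripper_force: 39.6
```

>>> servo_tool(
  plan=[
    {"x": 0, "y": 0, "z": -2, "turn": 0, "grip": 30},
    {"x": 0, "y": 0, "z": -6, "turn": 0, "grip": 30},
    {"x": 0, "y": 0, "z": -15, "turn": 0, "grip": 30},
    {"x": 0, "y": 0, "z": -30, "turn": 0, "grip": 30},
    {"x": 0, "y": 0, "z": -50, "turn": 0, "grip": 30},
    {"x": 0, "y": 0, "z": -70, "turn": 0, "grip": 30},
    {"x": 0, "y": 0, "z": -90, "turn": 0, "grip": 30},
    {"x": 0, "y": 0, "z": -100, "turn": 0, "grip": 30},
    {"x": 0, "y": 0, "z": -100, "turn": 0, "grip": 30},
  ],
)

```text
t: 9.13
position: [0.6237, -0.0556, 0.1441]
eef_rot: [3.137, -0.001, 1.354]
force: [-0.4, 0.7, -1.4]
gripper_width: 0.387
gripper_force: 39.9
```

```bash
python3 w.py w4.png washer=.15 strap=.046 nut_tin=.038;  python3 -c "
from h import *
go(.4465,-.2405,.12,1.354)"
```

```text
washer 0.73 3041 [622.9 -58.6  39.3  34.7  75.6]
washer 0.26 635 [622.8 -58.4  15.7  13.1 -12.6]
 origin 0.95 [283. 268.] [array([ 604.7, -141.5]), array([ 605.9, -135.8]), array([ 608.5, -123.3]), array([ 610.2, -115.3])]
strap 0.87 4447 [625.1 -48.8  91.7  44.   77.3]
strap 0.63 8467 [459.2 -87.7 103.5  77.9  12.5]
 origin 0.95 [281. 199.] [array([619.1, -66.5]), array([619.9, -63.4]), array([621.4, -56.5]), array([622.4, -52.1])]
 origin 0.61 [339. 343.] [array([ 646.9, -253.4]), array([ 646.6, -243.9]), array([ 646.1, -223. ]), array([ 645.8, -209.7])]
nut_tin 0.61 1069 [ 462.7 -247.    90.3   25.2   40.4]
 origin 0.81 [171. 365.] [array([ 444.7, -242.2]), array([ 451.4, -233.1]), array([ 466.1, -213. ]), array([ 475.4, -200.2])]
t9.48 pos [ 0.6216 -0.0554  0.1399] yaw 1.354 | go x -218.5 y -131.1 z 20.2 turn -0.000 j6 1.70 w 0.388
```

View pics/w4.png

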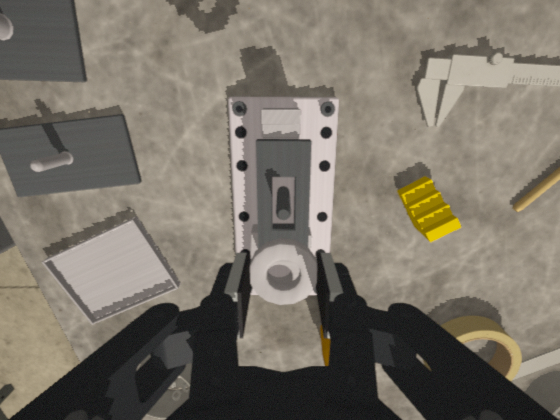

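>>> servo_tool(
  plan=[
    {"x": -30, "y": -18, "z": -5, "turn": 0, "grip": 30},
    {"x": -65, "y": -39, "z": -5, "turn": 0, "grip": 30},
    {"x": -100, "y": -60, "z": -5, "turn": 0, "grip": 30},
    {"x": -135, "y": -81, "z": 0, "turn": 0, "grip": 30},
    {"x": -170, "y": -102, "z": 5, "turn": 0, "grip": 30},
    {"x": -200, "y": -120, "z": 10, "turn": 0, "grip": 30},
    {"x": -218.5, "y": -131, "z": 20, "turn": 0, "grip": 30},
    {"x": -218.5, "y": -131, "z": 30, "turn": 0, "grip": 30},
    {"x": -218.5, "y": -131, "z": 45, "turn": 0, "grip": 30},
    {"x": -218.5, "y": -131, "z": 45, "turn": 0, "grip": 30},
  ],
)

```text
t: 10.32
position: [0.4456, -0.2401, 0.0936]
eef_rot: [-3.138, -0.001, 1.353]
force: [-1.1, 1.2, -1.1]
gripper_width: 0.39
gripper_force: 39.9
```

```bash
python3 w.py w5.png nut_tin=.038;  python3 -c "
from h import *
go(.4465,-.2405,.037,1.354)"
```

```text
nut_tin 0.83 6526 [ 448.3 -233.7   70.5   64.   -12.4]
 origin 0.85 [286. 207.] [array([ 446.3, -242.1]), array([ 447. , -238.7]), array([ 448.6, -231.3]), array([ 449.5, -226.5])]
t10.47 pos [ 0.4475 -0.2403  0.0962] yaw 1.354 | go x -0.4 y -0.9 z 59.2 turn 0.000 j6 1.29 w 0.391
```

View pics/w5.png

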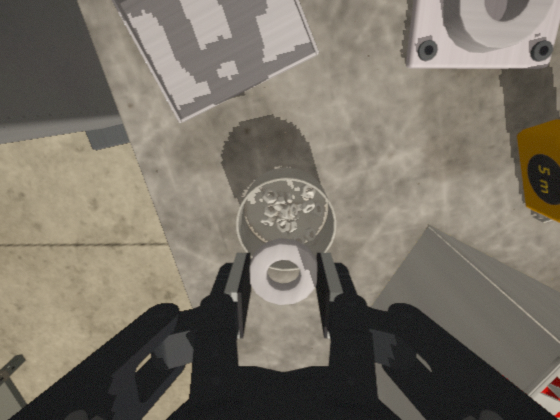

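>>> servo_tool(
  plan=[
    {"x": -1, "y": -0.9, "z": 20, "turn": 0, "grip": 30},
    {"x": -1, "y": -0.9, "z": 40, "turn": 0, "grip": 30},
    {"x": -1, "y": -0.9, "z": 52, "turn": 0, "grip": 30},
    {"x": -1, "y": -0.9, "z": 58, "turn": 0, "grip": 30},
    {"x": -1, "y": -0.9, "z": 58, "turn": 0, "grip": 30},
    {"x": -1, "y": -0.9, "z": 58, "turn": 0, "grip": 30},
    {"x": -1, "y": -0.9, "z": 58, "turn": 0, "grip": 50},
    {"x": -1, "y": -0.9, "z": 58, "turn": 0, "grip": 50},
    {"x": -1, "y": -0.9, "z": 58, "turn": 0, "grip": 50},
    {"x": -1, "y": -0.9, "z": 58, "turn": 0, "grip": 50},
  ],
)

```text
t: 11.3
position: [0.4464, -0.2416, 0.0387]
eef_rot: [3.141, 0.0, 1.354]
force: [0.0, -0.4, -0.0]
gripper_width: 0.584
gripper_force: 0.0
```

>>> servo_tool(
  plan=[
    {"x": 0, "y": 0, "z": -30, "turn": 0, "grip": 60},
    {"x": 0, "y": 0, "z": -60, "turn": 0, "grip": 60},
    {"x": 0, "y": 0, "z": -100, "turn": 0, "grip": 60},
    {"x": 0, "y": 0, "z": -100, "turn": 0, "grip": 60},
  ],
)

```text
t: 11.63
position: [0.449, -0.243, 0.1448]
eef_rot: [3.133, 0.003, 1.354]
force: [1.4, -1.8, -0.1]
gripper_width: 0.704
gripper_force: 0.0
```

```bash
python3 - <<'E'
from h import *
c,im=snap('wrist'); cv2.imwrite('pics/w6.png',im[100:400,150:430,::-1])
for r in bot.regions_of('washer','wrist')[:2]: print(r['score'],rect(c,r['region'],.018))
go(.623,-.0553,.14,1.352)
E
```

```text
0.64 [ 449.1 -244.2   36.    28.6   55.7]
t11.73 pos [ 0.4471 -0.242   0.14  ] yaw 1.354 | go x 220.2 y 131.5 z 0.2 turn 0.002 j6 1.29 w 0.703
```

View pics/w6.png

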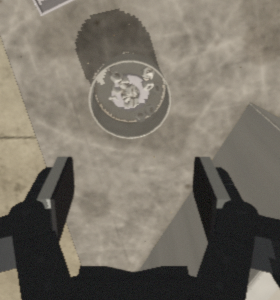

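>>> servo_tool(
  plan=[
    {"x": 30, "y": 18, "z": 0, "turn": 0, "grip": 60},
    {"x": 65, "y": 39, "z": 0, "turn": 0, "grip": 60},
    {"x": 100, "y": 60, "z": 0, "turn": 0, "grip": 60},
    {"x": 135, "y": 80, "z": 0, "turn": 0, "grip": 60},
    {"x": 170, "y": 101, "z": 0, "turn": 0, "grip": 60},
    {"x": 200, "y": 119, "z": 0, "turn": 0.002, "grip": 60},
    {"x": 220, "y": 131.5, "z": 0, "turn": 0.002, "grip": 60},
    {"x": 220, "y": 131.5, "z": 0, "turn": 0.002, "grip": 60},
    {"x": 220, "y": 131.5, "z": 0, "turn": 0.002, "grip": 60},
  ],
)

```text
t: 12.48
position: [0.6215, -0.0538, 0.1363]
eef_rot: [-3.139, 0.001, 1.354]
force: [0.8, -0.8, 0.0]
gripper_width: 0.7
gripper_force: 0.0
```

```bash
python3 w.py w7.png strap=.046 strap_stand=.008 step_block=.032 lug=.032; python3 -c "
from h import *
go(.623,-.0553,.026,1.352)"
```

```text
strap 0.87 5538 [623.7 -55.3 104.8  44.4  77.2]
strap 0.39 6683 [479.6 100.   62.9  51.3 -13.5]
 origin 0.86 [287. 202.] [array([621.1, -66.3]), array([621.8, -63.1]), array([623.2, -55.9]), array([624. , -51.3])]
 origin 0.55 [117. 275.] [array([ 430.8, -106.3]), array([ 438.1, -101.6]), array([454.2, -91.4]), array([464.4, -84.8])]
strap_stand 0.74 9321 [438.4  18.5 122.6  64.2  -6.3]
 origin 0.86 [ 72. 160.] [array([436. ,  16.3]), array([443.1,  16.7]), array([458.8,  17.5]), array([468.7,  18. ])]
step_block 0.73 2479 [746.4 -95.   66.3  34.9 -63.6]
step_block 0.65 1254 [635.5   7.2  31.6  24.6 -12.4]
 origin 0.91 [283. 135.] [array([631.3,  -3.4]), array([631.6,  -2.3]), array([632.2,   0. ]), array([632.6,   1.5])]
 origin 0.84 [426. 205.] [array([752.1, -97.5]), array([748.2, -93.2]), array([739.5, -83.6]), array([733.9, -77.5])]
lug 0.76 2164 [ 596.2 -121.6   77.1   58.   -49.5]
 origin 0.72 [282. 267.] [array([ 601.7, -134.4]), array([ 603. , -128.7]), array([ 605.9, -116.3]), array([ 607.7, -108.4])]
t12.93 pos [ 0.6216 -0.0555  0.1383] yaw 1.351 | go x 0.5 y 1.3 z 112.3 turn -0.001 j6 1.70 w 0.699
```

>>> servo_tool(
  plan=[
    {"x": 0.6, "y": 2, "z": 20, "turn": 0.003, "grip": 60},
    {"x": 0.6, "y": 2, "z": 50, "turn": 0.003, "grip": 60},
    {"x": 0.6, "y": 2, "z": 80, "turn": 0.003, "grip": 60},
    {"x": 0.6, "y": 2, "z": 100, "turn": 0.003, "grip": 60},
    {"x": 0.6, "y": 2, "z": 108, "turn": 0.003, "grip": 60},
    {"x": 0.6, "y": 2, "z": 112, "turn": 0.003, "grip": 60},
    {"x": 0.6, "y": 2, "z": 112, "turn": 0.003, "grip": 50},
    {"x": 0.6, "y": 2, "z": 112, "turn": 0.003, "grip": 38},
    {"x": 0.6, "y": 2, "z": 112, "turn": 0.003, "grip": 38},
    {"x": 0.6, "y": 2, "z": 112, "turn": 0.003, "grip": 38},
  ],
  newtons=70,
)

```text
t: 13.77
position: [0.6249, -0.0549, 0.0275]
eef_rot: [3.139, -0.0, 1.349]
force: [1.2, -0.7, 2.1]
gripper_width: 0.492
gripper_force: 71.8
```

>>> servo_tool(
  plan=[
    {"x": 0, "y": 0, "z": 0, "turn": 0, "grip": 38},
    {"x": 0, "y": 0, "z": 0, "turn": 0, "grip": 38},
  ],
)

```text
t: 13.93
position: [0.6249, -0.0549, 0.0274]
eef_rot: [3.139, -0.0, 1.349]
force: [0.1, -1.2, 5.9]
gripper_width: 0.498
gripper_force: 72.3
```

>>> servo_tool(
  plan=[
    {"x": 0, "y": 0, "z": -2, "turn": 0, "grip": 38},
    {"x": 0, "y": 0, "z": -5, "turn": 0, "grip": 38},
    {"x": 0, "y": 0, "z": -10, "turn": 0, "grip": 38},
    {"x": 0, "y": 0, "z": -20, "turn": 0, "grip": 38},
    {"x": 0, "y": 0, "z": -35, "turn": 0, "grip": 38},
    {"x": 0, "y": 0, "z": -50, "turn": 0, "grip": 38},
    {"x": 0, "y": 0, "z": -70, "turn": 0, "grip": 38},
    {"x": 0, "y": 0, "z": -90, "turn": 0, "grip": 38},
    {"x": 0, "y": 0, "z": -90, "turn": 0, "grip": 38},
    {"x": 0, "y": 0, "z": -90, "turn": 0, "grip": 38},
  ],
)

```text
t: 14.77
position: [0.6247, -0.0548, 0.1173]
eef_rot: [3.139, -0.0, 1.349]
force: [-0.4, 0.3, -3.7]
gripper_width: 0.491
gripper_force: 71.6
```

```bash
python3 - <<'E'
from h import *
c,im=snap('wrist','w8.png')
for q,z in (('strap',.122),('step_block',.03)):
  for r in bot.regions_of(q,'wrist')[:2]: print(q,r['score'],rect(c,r['region'],z))
go(.436,.0185,.118,3.02)
E
```

```text
strap 0.55 [622.3 -63.2 117.9  48.7  77.2]
step_block 0.95 [633.3  -1.9  43.5  32.2  78.3]
step_block 0.85 [747.2 -95.4  68.9  35.5 -63. ]
t14.92 pos [ 0.6231 -0.0546  0.1148] yaw 1.349 | go x 30.1 y -198.6 z -2.8 turn 1.470 j6 1.71 w 0.493
```

View pics/w8.png

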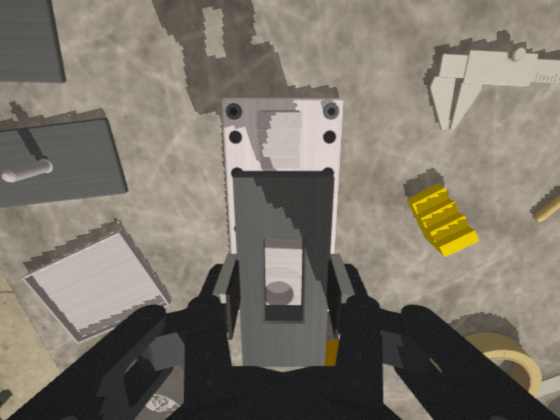

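>>> servo_tool(
  plan=[
    {"x": 3, "y": -20, "z": -3, "turn": -0.11, "grip": 38},
    {"x": 6, "y": -42, "z": -3, "turn": -0.22, "grip": 38},
    {"x": 9, "y": -64, "z": -3, "turn": -0.33, "grip": 38},
    {"x": 13, "y": -86, "z": -3, "turn": -0.44, "grip": 38},
    {"x": 16, "y": -108, "z": -3, "turn": -0.55, "grip": 38},
    {"x": 20, "y": -130, "z": -3, "turn": -0.66, "grip": 38},
    {"x": 23, "y": -152, "z": -3, "turn": -0.77, "grip": 38},
    {"x": 26, "y": -172, "z": -3, "turn": -0.88, "grip": 38},
    {"x": 29, "y": -190, "z": -3, "turn": -0.99, "grip": 38},
    {"x": 30, "y": -198.6, "z": -3, "turn": -1.1, "grip": 38},
  ],
)

```text
t: 15.75
position: [0.4336, 0.0188, 0.118]
eef_rot: [-3.139, -0.003, 2.455]
force: [0.1, 0.9, -3.5]
gripper_width: 0.491
gripper_force: 71.9
```

>>> servo_tool(
  plan=[
    {"x": 0, "y": 0, "z": 0, "turn": -0.12, "grip": 38},
    {"x": 0, "y": 0, "z": 0, "turn": -0.24, "grip": 38},
    {"x": 0, "y": 0, "z": 0, "turn": -0.36, "grip": 38},
    {"x": 0, "y": 0, "z": 0, "turn": -0.48, "grip": 38},
    {"x": 0, "y": 0, "z": 0, "turn": -0.57, "grip": 38},
    {"x": 0, "y": 0, "z": 0, "turn": -0.57, "grip": 38},
    {"x": 0, "y": 0, "z": 0, "turn": -0.57, "grip": 38},
  ],
)

```text
t: 16.33
position: [0.4362, 0.0182, 0.1183]
eef_rot: [-3.141, -0.001, 3.016]
force: [-0.3, 0.5, -3.2]
gripper_width: 0.495
gripper_force: 71.9
```

```bash
python3 - <<'E'
from h import *
c,im=snap('wrist','w9.png')
for r in bot.place_of('strap_stand','wrist')[:2]: p=np.array(r['point'])*[560,420]; print(r['score'],p,back(c,p,0))
for q,z in (('strap',.134),('strap_stand',.008),('lug_stand',.008)):
  for r in bot.regions_of(q,'wrist')[:1]: print(q,r['score'],rect(c,r['region'],z))
go(.436,.0185,.118,3.02)
E
```

```text
0.46 [405.384 172.998] [0.42790612 0.12703337 0.        ]
0.46 [433.328 378.084] [0.66664145 0.15737248 0.        ]
strap 0.9 [437.3  18.4 109.8  45.8  -7. ]
strap_stand 0.93 [393.2  23.   63.5  35.5  82.8]
lug_stand 0.67 [515.7   8.4 211.2  87.6  -7.2]
t16.58 pos [0.4367 0.0183 0.1189] yaw 3.017 | go x 0.7 y 0.1 z 0.9 turn -0.003 j6 0.17 w 0.490
```

View pics/w9.png

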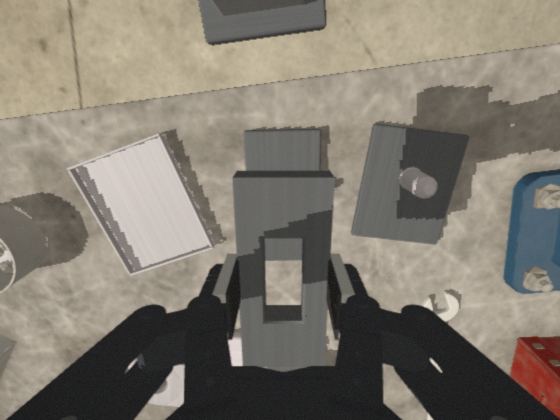

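>>> servo_tool(
  plan=[
    {"x": 1.3, "y": 0.6, "z": 15, "turn": -0.002, "grip": 38},
    {"x": 1.3, "y": 0.6, "z": 35, "turn": -0.002, "grip": 38},
    {"x": 1.3, "y": 0.6, "z": 55, "turn": -0.002, "grip": 38},
    {"x": 1.3, "y": 0.6, "z": 66, "turn": -0.002, "grip": 38},
    {"x": 1.3, "y": 0.6, "z": 72, "turn": -0.002, "grip": 38},
    {"x": 1.3, "y": 0.6, "z": 76, "turn": -0.002, "grip": 38},
    {"x": 1.3, "y": 0.6, "z": 80, "turn": -0.002, "grip": 38},
    {"x": 1.3, "y": 0.6, "z": 84, "turn": -0.002, "grip": 38},
    {"x": 1.3, "y": 0.6, "z": 88, "turn": -0.002, "grip": 38},
  ],
)

```text
t: 17.33
position: [0.4362, 0.019, 0.0313]
eef_rot: [3.142, 0.001, 3.021]
force: [0.1, -0.2, -4.1]
gripper_width: 0.493
gripper_force: 71.8
```

```bash
python3 - <<'E'
from h import *
go(.4353,.0178,.004,3.019)
a=snap('side')[1][210:330,250:410]; b=snap('wrist')[1][130:370,140:420]
a=cv2.resize(a,(520,390),interpolation=cv2.INTER_CUBIC)[:,60:460]; b=cv2.resize(b,(455,390),interpolation=cv2.INTER_CUBIC)[:,:400]
cv2.imwrite('pics/m10.png',np.hstack([a,b])[:,:,::-1]); print(bot.read_state()['force'])
E
```

```text
t17.33 pos [0.4362 0.019  0.0313] yaw 3.021 | go x 0.8 y -1.3 z 27.3 turn 0.002 j6 0.16 w 0.493
[-0.31611769 -0.19884823 -3.11886968]
```

View pics/m10.png

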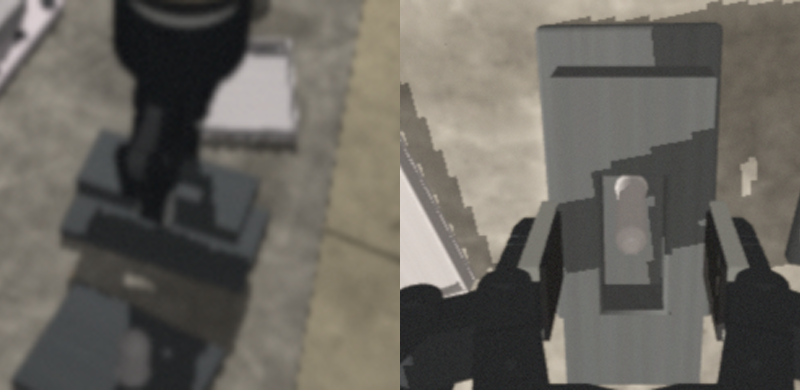

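>>> servo_tool(
  plan=[
    {"x": 0.5, "y": 0, "z": 6, "turn": 0, "grip": 38},
    {"x": 0.5, "y": 0, "z": 12, "turn": 0, "grip": 38},
    {"x": 0.5, "y": 0, "z": 18, "turn": 0, "grip": 38},
    {"x": 0.5, "y": 0, "z": 22, "turn": 0, "grip": 38},
    {"x": 0.5, "y": 0, "z": 24, "turn": 0, "grip": 38},
    {"x": 0.5, "y": 0, "z": 25.5, "turn": 0, "grip": 38},
    {"x": 0.5, "y": 0, "z": 26.5, "turn": 0, "grip": 38},
    {"x": 0.5, "y": 0, "z": 26.5, "turn": 0, "grip": 38},
  ],
)

```text
t: 18.1
position: [0.4351, 0.0191, 0.0044]
eef_rot: [-3.141, -0.0, 3.021]
force: [-0.8, 0.4, -2.9]
gripper_width: 0.493
gripper_force: 71.9
```

Still carrying the weight; go down slightly until contact, then release.

>>> servo_tool(
  plan=[
    {"x": 0, "y": 0, "z": 0.7, "turn": 0, "grip": 38},
    {"x": 0, "y": 0, "z": 1.4, "turn": 0, "grip": 38},
    {"x": 0, "y": 0, "z": 1.4, "turn": 0, "grip": 38},
  ],
)

```text
t: 18.35
position: [0.4353, 0.0191, 0.0035]
eef_rot: [-3.142, 0.001, 3.021]
force: [-0.3, -1.4, 0.4]
gripper_width: 0.489
gripper_force: 72.2
```

>>> servo_tool(
  plan=[
    {"x": 0, "y": 0, "z": 0, "turn": 0, "grip": 44},
    {"x": 0, "y": 0, "z": 0, "turn": 0, "grip": 50},
    {"x": 0, "y": 0, "z": 0, "turn": 0, "grip": 58},
    {"x": 0, "y": 0, "z": 0, "turn": 0, "grip": 60},
    {"x": 0, "y": 0, "z": 0, "turn": 0, "grip": 60},
    {"x": 0, "y": 0, "z": 0, "turn": 0, "grip": 60},
  ],
)

```text
t: 18.85
position: [0.4352, 0.0191, 0.0032]
eef_rot: [-3.142, 0.0, 3.021]
force: [-0.1, -0.6, -0.2]
gripper_width: 0.7
gripper_force: 0.0
```

>>> servo_tool(
  plan=[
    {"x": 0, "y": 0, "z": -20, "turn": 0, "grip": 60},
    {"x": 0, "y": 0, "z": -50, "turn": 0, "grip": 60},
    {"x": 0, "y": 0, "z": -90, "turn": 0, "grip": 60},
    {"x": 0, "y": 0, "z": -130, "turn": 0, "grip": 60},
    {"x": 0, "y": 0, "z": -137, "turn": 0, "grip": 60},
    {"x": 0, "y": 0, "z": -137, "turn": 0, "grip": 60},
    {"x": 0, "y": 0, "z": -137, "turn": 0, "grip": 60},
  ],
)

```text
t: 19.43
position: [0.4352, 0.0191, 0.1401]
eef_rot: [3.142, 0.001, 3.021]
force: [-0.2, -0.0, -0.1]
gripper_width: 0.704
gripper_force: 0.0
```

```bash
python3 - <<'E'
from h import *
c,im=snap('wrist','w11.png')
for q,z in (('strap',.022),('strap_stand',.008),('lug_stand',.008),('pan',.01)):
  for r in bot.regions_of(q,'wrist')[:2]: print(q,r['score'],r['region'].sum(),rect(c,r['region'],z))
for q in('lug_stand','pan'):
  for r in bot.place_of(q,'wrist')[:2]: p=np.array(r['point'])*[560,420]; print(q,r['score'],p,back(c,p,0))
go(.634,-.002,.14,1.347)
E
```

```text
strap 0.92 4614 [434.8  19.4 104.7  44.   -7. ]
strap_stand 0.73 3644 [435.2  18.5 119.8  64.1  -6.4]
lug_stand 0.61 [395.192 171.99 ] [0.43046582 0.12631575 0.        ]
pan 0.91 [154.   197.61] [ 0.42764804 -0.10653262  0.        ]
t19.78 pos [0.4346 0.019  0.1393] yaw 3.021 | go x -200.5 y 3.1 z -1.1 turn -1.468 j6 0.16 w 0.701
```

View pics/w11.png

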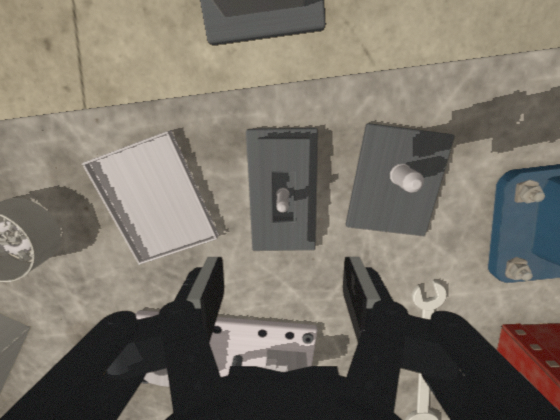

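>>> servo_tool(
  plan=[
    {"x": -15, "y": 0, "z": 0, "turn": 0.12, "grip": 50},
    {"x": -35, "y": 0, "z": 0, "turn": 0.24, "grip": 50},
    {"x": -60, "y": 1, "z": 0, "turn": 0.36, "grip": 50},
    {"x": -85, "y": 1, "z": 0, "turn": 0.48, "grip": 50},
    {"x": -110, "y": 2, "z": 0, "turn": 0.6, "grip": 50},
    {"x": -135, "y": 2, "z": 0, "turn": 0.72, "grip": 50},
    {"x": -160, "y": 3, "z": 0, "turn": 0.84, "grip": 50},
    {"x": -180, "y": 3, "z": 0, "turn": 0.96, "grip": 50},
    {"x": -195, "y": 3, "z": 0, "turn": 1.08, "grip": 50},
    {"x": -200.5, "y": 3, "z": 0, "turn": 1.2, "grip": 50},
  ],
)

```text
t: 20.62
position: [0.6364, -0.0024, 0.1388]
eef_rot: [-3.141, 0.0, 1.815]
force: [-1.2, -0.5, 0.1]
gripper_width: 0.586
gripper_force: 0.0
```

>>> servo_tool(
  plan=[
    {"x": 0, "y": 0, "z": 0, "turn": 0.12, "grip": 50},
    {"x": 0, "y": 0, "z": 0, "turn": 0.24, "grip": 50},
    {"x": 0, "y": 0, "z": 0, "turn": 0.36, "grip": 50},
    {"x": 0, "y": 0, "z": 0, "turn": 0.45, "grip": 50},
    {"x": 0, "y": 0, "z": 0, "turn": 0.474, "grip": 50},
    {"x": 0, "y": 0, "z": 0, "turn": 0.474, "grip": 50},
    {"x": 0, "y": 0, "z": 0, "turn": 0.474, "grip": 50},
  ],
)

```text
t: 21.2
position: [0.6344, -0.0021, 0.1398]
eef_rot: [-3.141, 0.0, 1.35]
force: [-0.0, 0.1, -0.4]
gripper_width: 0.581
gripper_force: 0.0
```

```bash
python3 w.py w12.png step_block=.03 lug=.032; python3 -c "
from h import *
go(.6355,-.0028,.14,1.347)"
```

```text
step_block 0.82 1733 [6.339e+02 3.000e-01 4.450e+01 3.130e+01 7.730e+01]
step_block 0.81 2054 [749.1 -94.   69.3  31.7 -68.5]
 origin 0.94 [415. 251.] [array([751.4, -96.9]), array([747.9, -90.8]), array([740.4, -77.4]), array([735.6, -68.9])]
 origin 0.69 [280. 190.] [array([630.5,  -2.4]), array([6.312e+02, 4.000e-01]), array([632.9,   6.6]), array([633.9,  10.5])]
 origin 0.77 [278. 309.] [array([ 598.2, -135.5]), array([ 600. , -128.1]), array([ 604.1, -111.8]), array([ 606.8, -101.4])]
t21.45 pos [ 0.6345 -0.0021  0.1402] yaw 1.348 | go x -0.5 y 1.1 z 0.2 turn 0.001 j6 1.79 w 0.584
```

View pics/w12.png

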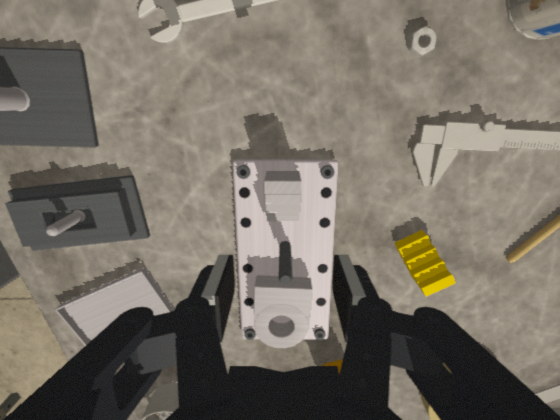

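>>> servo_tool(
  plan=[
    {"x": 5.5, "y": -0.6, "z": 30, "turn": 0.001, "grip": 50},
    {"x": 5.5, "y": -0.6, "z": 65, "turn": 0.001, "grip": 50},
    {"x": 5.5, "y": -0.6, "z": 95, "turn": 0.001, "grip": 50},
    {"x": 5.5, "y": -0.6, "z": 115, "turn": 0.001, "grip": 50},
    {"x": 5.5, "y": -0.6, "z": 122, "turn": 0.001, "grip": 50},
    {"x": 5.5, "y": -0.6, "z": 126, "turn": 0.001, "grip": 50},
    {"x": 5.5, "y": -0.6, "z": 126, "turn": 0.001, "grip": 50},
    {"x": 5.5, "y": -0.6, "z": 126, "turn": 0.001, "grip": 36},
    {"x": 5.5, "y": -0.6, "z": 126, "turn": 0.001, "grip": 24},
    {"x": 5.5, "y": -0.6, "z": 126, "turn": 0.001, "grip": 24},
  ],
  newtons=60,
)

```text
t: 22.28
position: [0.6364, 0.0034, 0.016]
eef_rot: [3.139, -0.001, 1.346]
force: [-1.3, 0.3, 6.0]
gripper_width: 0.336
gripper_force: 60.2
```

>>> servo_tool(
  plan=[
    {"x": 5.5, "y": 0, "z": 0, "turn": 0, "grip": 24},
    {"x": 0, "y": 0, "z": 0, "turn": 0, "grip": 24},
    {"x": 0, "y": 0, "z": 0, "turn": 0, "grip": 24},
  ],
)

```text
t: 22.53
position: [0.6366, 0.0037, 0.016]
eef_rot: [3.138, -0.001, 1.346]
force: [0.0, 1.2, 5.7]
gripper_width: 0.338
gripper_force: 60.3
```

>>> servo_tool(
  plan=[
    {"x": 0, "y": 0, "z": -3, "turn": 0, "grip": 24},
    {"x": 0, "y": 0, "z": -10, "turn": 0, "grip": 24},
    {"x": 0, "y": 0, "z": -25, "turn": 0, "grip": 24},
    {"x": 0, "y": 0, "z": -50, "turn": 0, "grip": 24},
    {"x": 0, "y": 0, "z": -75, "turn": 0, "grip": 24},
    {"x": 0, "y": 0, "z": -100, "turn": 0, "grip": 24},
    {"x": 0, "y": 0, "z": -105, "turn": 0, "grip": 24},
    {"x": 0, "y": 0, "z": -105, "turn": 0, "grip": 24},
    {"x": 0, "y": 0, "z": -105, "turn": 0, "grip": 24},
  ],
)

```text
t: 23.28
position: [0.6348, 0.0034, 0.1187]
eef_rot: [-3.141, 0.0, 1.346]
force: [0.5, 0.1, -2.6]
gripper_width: 0.338
gripper_force: 59.7
```

```bash
python3 - <<'E'
from h import *
c,im=snap('wrist','w13.png')
for r in bot.regions_of('step_block','wrist')[:2]: print(r['score'],r['region'].sum(),rect(c,r['region'],.14))
for r in bot.regions_of('lug','wrist')[:2]: print(r['score'],r['region'].sum(),rect(c,r['region'],.032))
go(.429,-.1035,.12,.227)
E
```

```text
0.9 2484 [704.  -11.1  39.4  17.7 -67.4]
0.74 5276 [635.1   7.7  44.9  31.8  77.1]
0.82 2689 [ 605.2 -123.7   67.1   55.8   77. ]
t23.43 pos [0.6341 0.0034 0.1174] yaw 1.346 | go x -150.0 y -176.1 z -2.0 turn 1.119 j6 1.80 w 0.340
```

View pics/w13.png

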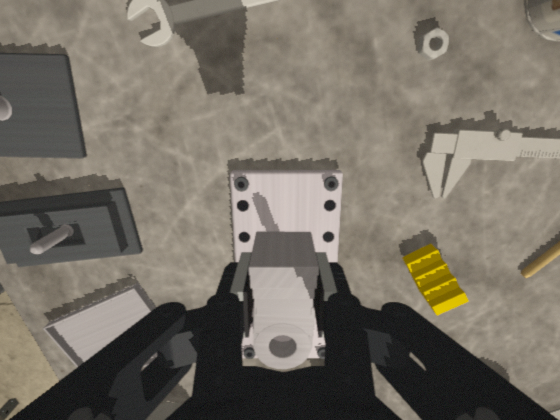

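>>> servo_tool(
  plan=[
    {"x": -15, "y": -18, "z": -2, "turn": 0.12, "grip": 24},
    {"x": -32, "y": -38, "z": -2, "turn": 0.24, "grip": 24},
    {"x": -50, "y": -59, "z": -2, "turn": 0.36, "grip": 24},
    {"x": -68, "y": -80, "z": -2, "turn": 0.48, "grip": 24},
    {"x": -86, "y": -101, "z": -2, "turn": 0.6, "grip": 24},
    {"x": -104, "y": -122, "z": -2, "turn": 0.72, "grip": 24},
    {"x": -122, "y": -143, "z": -2, "turn": 0.84, "grip": 24},
    {"x": -137, "y": -161, "z": -2, "turn": 0.96, "grip": 24},
    {"x": -147, "y": -172, "z": -2, "turn": 1.06, "grip": 24},
    {"x": -150, "y": -176, "z": -2, "turn": 1.12, "grip": 24},
  ],
)

```text
t: 24.27
position: [0.4271, -0.1041, 0.1202]
eef_rot: [-3.141, 0.003, 0.219]
force: [0.6, 0.4, -3.2]
gripper_width: 0.334
gripper_force: 59.8
```

>>> servo_tool(
  plan=[
    {"x": 0, "y": 0, "z": 0, "turn": 0, "grip": 24},
    {"x": 0, "y": 0, "z": 0, "turn": 0, "grip": 24},
  ],
)

```text
t: 24.43
position: [0.4299, -0.1035, 0.1207]
eef_rot: [-3.141, 0.001, 0.227]
force: [-0.2, 0.8, -1.9]
gripper_width: 0.337
gripper_force: 59.8
```

```bash
python3 - <<'E'
from h import *
c,im=snap('wrist','w14.png')
for r in bot.regions_of('pan','wrist')[:2]: print(r['score'],r['region'].sum(),rect(c,r['region'],.01))
go(.429,-.1035,.0075,.227)
E
```

```text
0.73 10648 [ 430.2 -105.4  111.4   87.3   12.6]
0.7 718 [ 447.5 -248.    41.6   30.4   60.2]
t24.53 pos [ 0.4305 -0.1034  0.1208] yaw 0.228 | go x -1.5 y -0.2 z 113.3 turn 0.001 j6 2.68 w 0.338
```

>>> servo_tool(
  plan=[
    {"x": -1, "y": 1, "z": 25, "turn": 0, "grip": 24},
    {"x": -1, "y": 1, "z": 60, "turn": 0, "grip": 24},
    {"x": -1, "y": 1, "z": 88, "turn": 0, "grip": 24},
    {"x": -1, "y": 1, "z": 103, "turn": 0, "grip": 24},
    {"x": -1, "y": 1, "z": 108, "turn": 0, "grip": 24},
    {"x": -1, "y": 1, "z": 110, "turn": 0, "grip": 24},
    {"x": -1, "y": 1, "z": 111.5, "turn": 0, "grip": 24},
    {"x": -1, "y": 1, "z": 111.5, "turn": 0, "grip": 24},
    {"x": -1, "y": 1, "z": 111.5, "turn": 0, "grip": 24},
  ],
)

```text
t: 25.28
position: [0.4303, -0.1049, 0.0106]
eef_rot: [3.141, -0.002, 0.226]
force: [0.3, 0.3, -1.2]
gripper_width: 0.338
gripper_force: 59.8
```

>>> servo_tool(
  plan=[
    {"x": 0, "y": 0, "z": 0.8, "turn": 0, "grip": 24},
    {"x": 0, "y": 0, "z": 1.6, "turn": 0, "grip": 24},
    {"x": 0, "y": 0, "z": 2.2, "turn": 0, "grip": 24},
    {"x": 0, "y": 0, "z": 2.2, "turn": 0, "grip": 24},
  ],
)

```text
t: 25.62
position: [0.4297, -0.1048, 0.008]
eef_rot: [3.141, -0.001, 0.226]
force: [-1.3, 0.4, 4.2]
gripper_width: 0.34
gripper_force: 60.4
```

>>> servo_tool(
  plan=[
    {"x": 0, "y": 0, "z": 0, "turn": 0, "grip": 34},
    {"x": 0, "y": 0, "z": 0, "turn": 0, "grip": 44},
    {"x": 0, "y": 0, "z": 0, "turn": 0, "grip": 46},
    {"x": 0, "y": 0, "z": 0, "turn": 0, "grip": 46},
    {"x": 0, "y": 0, "z": -10, "turn": 0, "grip": 46},
    {"x": 0, "y": 0, "z": -30, "turn": 0, "grip": 46},
    {"x": 0, "y": 0, "z": -65, "turn": 0, "grip": 46},
    {"x": 0, "y": 0, "z": -100, "turn": 0, "grip": 46},
    {"x": 0, "y": 0, "z": -132, "turn": 0, "grip": 70},
    {"x": 0, "y": 0, "z": -132, "turn": 0, "grip": 70},
  ],
)

```text
t: 26.45
position: [0.4323, -0.1055, 0.1449]
eef_rot: [3.138, -0.007, 0.226]
force: [1.3, -0.1, 0.5]
gripper_width: 0.802
gripper_force: 0.0
```

>>> servo_tool(
  plan=[
    {"x": 0, "y": 0, "z": 0, "turn": 0, "grip": 70},
    {"x": 0, "y": 0, "z": 0, "turn": 0, "grip": 70},
  ],
)

```text
t: 26.62
position: [0.4291, -0.1047, 0.1391]
eef_rot: [-3.142, 0.0, 0.226]
force: [0.0, 0.5, -0.0]
gripper_width: 0.822
gripper_force: 0.0
```

```bash
python3 - <<'E'
from h import *
c,im=snap('wrist','w15.png')
for r in bot.regions_of('step_block','wrist')[:2]: print(r['score'],r['region'].sum(),rect(c,r['region'],.03),rect(c,r['region'],.012))
go(.6084,-.1208,.14,1.347)
E
```

```text
0.73 1632 [ 427.9 -105.4   43.8   31.1   12.9] [ 422.3 -106.7   46.9   33.3   12.9]
t26.72 pos [ 0.4285 -0.1046  0.1383] yaw 0.226 | go x 171.7 y 56.1 z -2.1 turn -1.121 j6 2.68 w 0.822
```

View pics/w15.png

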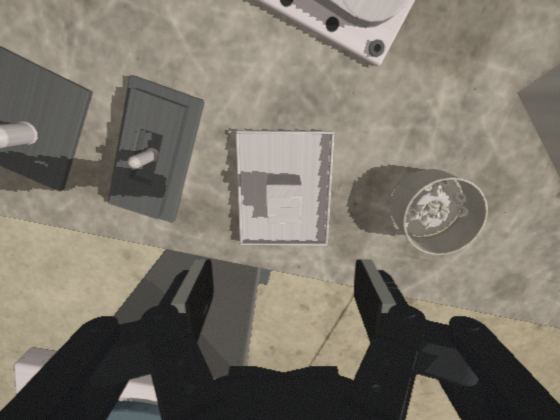

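>>> servo_tool(
  plan=[
    {"x": 15, "y": 5, "z": -2, "turn": -0.12, "grip": 74},
    {"x": 35, "y": 11, "z": -2, "turn": -0.24, "grip": 74},
    {"x": 57, "y": 18, "z": -2, "turn": -0.36, "grip": 74},
    {"x": 79, "y": 26, "z": -2, "turn": -0.48, "grip": 74},
    {"x": 101, "y": 33, "z": -2, "turn": -0.6, "grip": 74},
    {"x": 123, "y": 40, "z": -2, "turn": -0.72, "grip": 74},
    {"x": 145, "y": 47, "z": -2, "turn": -0.84, "grip": 74},
    {"x": 160, "y": 52, "z": -2, "turn": -0.96, "grip": 74},
    {"x": 169, "y": 55, "z": -2, "turn": -1.06, "grip": 74},
    {"x": 171.7, "y": 56, "z": -2, "turn": -1.121, "grip": 74},
  ],
)

```text
t: 27.55
position: [0.6101, -0.1208, 0.1391]
eef_rot: [-3.139, 0.0, 1.353]
force: [0.0, -0.4, 0.5]
gripper_width: 0.865
gripper_force: 0.0
```

>>> servo_tool(
  plan=[
    {"x": 0, "y": 0, "z": 0, "turn": 0, "grip": 74},
    {"x": 0, "y": 0, "z": 0, "turn": 0, "grip": 74},
  ],
)

```text
t: 27.72
position: [0.6085, -0.1207, 0.1399]
eef_rot: [-3.139, 0.0, 1.345]
force: [0.2, -1.1, 1.0]
gripper_width: 0.867
gripper_force: 0.0
```

```bash
python3 w.py w16.png lug=.032 lug_stand=.008; python3 -c "
from h import *
go(.6084,-.1208,.14,1.347)
c=cam('top'); print(c[2]); bot.snapshot('top')
for q,z in (('lug',.032),('washer',.018)):
  for r in bot.regions_of(q,'top')[:2]: print(q,r['score'],rect(c,r['region'],z))"
```

```text
lug 0.7 4530 [ 605.3 -121.3   75.4   55.7   73.8]
 origin 0.86 [280. 205.] [array([ 600.7, -135.8]), array([ 601.6, -132.5]), array([ 603.6, -125.2]), array([ 604.8, -120.6])]
t27.97 pos [ 0.6089 -0.1209  0.1415] yaw 1.346 | go x -0.1 y -0.5 z 1.5 turn -0.001 j6 1.60 w 0.866
[-0.11107433  0.58604725  0.805369  ]
washer 0.56 [ 455.1 -239.2   29.4    7.7  -85.4]
```

```bash
cat > hole.py <<'E'
from h import *
def warp(c,im,x0,y0,z,yaw,half=60,s=2):
    ux=np.array([np.cos(yaw),np.sin(yaw)]); uy=np.array([-ux[1],ux[0]])
    src=[];dst=[]
    for a,b in((-half,-half),(half,-half),(half,half),(-half,half)):
        p=np.array([x0,y0])+(a*ux+b*uy)/1000; src.append(proj(c,[*p,z])); dst.append([(a+half)*s,(b+half)*s])
    M=cv2.getPerspectiveTransform(np.float32(src),np.float32(dst)); return cv2.warpPerspective(im,M,(2*half*s,2*half*s),flags=cv2.INTER_CUBIC)
E
python3 - <<'E'
from hole import *
c,im=snap('wrist','w17.png')
x0,y0,yaw=.6084,-.1208,1.347
w=warp(c,im,x0,y0,.032,yaw); g=cv2.GaussianBlur(cv2.cvtColor(w,cv2.COLOR_RGB2GRAY),(5,5),0); cv2.imwrite('pics/w17w.png',w[:,:,::-1])
ux=np.array([np.cos(yaw),np.sin(yaw)]); uy=np.array([-ux[1],ux[0]])
for lo,hi in((23,29),(53,59)):
    cc=cv2.HoughCircles(g,cv2.HOUGH_GRADIENT,1,10,param1=60,param2=10,minRadius=lo,maxRadius=hi)
    for q in cc[0][:3]:
        a,b=(q[:2]/2-60); print('local',a,b,'r',q[2]/2,'world',(np.array([x0,y0])*1000+a*ux+b*uy).round(1))
m=bot.regions_of('lug','wrist')[0]['region']
mw=warp(c,(m*255).astype(np.uint8),x0,y0,.032,yaw)>127
cols=np.where(mw.any(0))[0]
for a in (-20,-10,0,10,20,30,40):
    r=np.where(mw[:,(a+60)*2])[0]
    if len(r): print('x',a,'y',r[0]/2-60,r[-1]/2-60)
print('x range',cols[0]/2-60,cols[-1]/2-60)
E
```

```text
local -12.25 3.25 r 13.0 world [ 602.5 -132. ]
local -5.75 3.75 r 11.8 world [ 603.5 -125.6]
local -9.75 3.25 r 29.2 world [ 603.1 -129.6]
x -20 y -22.5 29.0
x -10 y -24.5 30.5
x 0 y -24.5 31.0
x 10 y -25.0 29.5
x 20 y -25.5 29.0
x 30 y -26.0 28.0
x range -39.0 36.5
```

>>> servo_tool(
  plan=[
    {"x": -0.3, "y": -2.9, "z": 20, "turn": 0.068, "grip": 74},
    {"x": -0.3, "y": -2.9, "z": 50, "turn": 0.068, "grip": 74},
    {"x": -0.3, "y": -2.9, "z": 80, "turn": 0.068, "grip": 74},
    {"x": -0.3, "y": -2.9, "z": 105, "turn": 0.068, "grip": 74},
    {"x": -0.3, "y": -2.9, "z": 118, "turn": 0.068, "grip": 74},
    {"x": -0.3, "y": -2.9, "z": 125, "turn": 0.068, "grip": 74},
    {"x": -0.3, "y": -2.9, "z": 129, "turn": 0.068, "grip": 74},
    {"x": -0.3, "y": -2.9, "z": 131, "turn": 0.068, "grip": 74},
    {"x": -0.3, "y": -2.9, "z": 131, "turn": 0.068, "grip": 74},
    {"x": -0.3, "y": -2.9, "z": 131, "turn": 0.068, "grip": 74},
  ],
  newtons=90,
)

```text
t: 29.05
position: [0.6071, -0.1207, 0.0115]
eef_rot: [3.14, -0.0, 1.279]
force: [-1.3, -0.5, -0.2]
gripper_width: 0.87
gripper_force: 0.0
```

>>> servo_tool(
  plan=[
    {"x": 0, "y": 0, "z": 0, "turn": 0, "grip": 64},
    {"x": 0, "y": 0, "z": 0, "turn": 0, "grip": 56},
    {"x": 0, "y": 0, "z": 0, "turn": 0, "grip": 48},
    {"x": 0, "y": 0, "z": 0, "turn": 0, "grip": 48},
    {"x": 0, "y": 0, "z": 0, "turn": 0, "grip": 48},
    {"x": 0, "y": 0, "z": 0, "turn": 0, "grip": 48},
  ],
)

```text
t: 29.55
position: [0.6067, -0.1206, 0.012]
eef_rot: [3.14, -0.0, 1.279]
force: [-3.6, -0.4, 10.6]
gripper_width: 0.63
gripper_force: 94.3
```

>>> servo_tool(
  plan=[
    {"x": 0, "y": 0, "z": -2, "turn": 0, "grip": 48},
    {"x": 0, "y": 0, "z": -5, "turn": 0, "grip": 48},
    {"x": 0, "y": 0, "z": -12, "turn": 0, "grip": 48},
    {"x": 0, "y": 0, "z": -25, "turn": 0, "grip": 48},
    {"x": 0, "y": 0, "z": -45, "turn": 0, "grip": 48},
    {"x": 0, "y": 0, "z": -70, "turn": 0, "grip": 48},
    {"x": 0, "y": 0, "z": -95, "turn": 0, "grip": 48},
    {"x": 0, "y": 0, "z": -110, "turn": 0, "grip": 48},
    {"x": 0, "y": 0, "z": -110, "turn": 0, "grip": 48},
    {"x": 0, "y": 0, "z": -110, "turn": 0, "grip": 48},
  ],
)

```text
t: 30.38
position: [0.6067, -0.1206, 0.1209]
eef_rot: [3.14, 0.0, 1.279]
force: [-1.2, 0.1, -6.0]
gripper_width: 0.625
gripper_force: 95.4
```

```bash
cat >> hole.py <<'E'
def held():
    "hole of the held lug in tool coords (mm); top of lug is at TCP+zt"
    s=bot.read_state(); x0,y0,z=s['position']; yaw=s['eef_rot'][2]; c,im=snap('wrist')
    for zt in (.017,.020,.023):
        g=cv2.GaussianBlur(cv2.cvtColor(warp(c,im,x0,y0,z+zt,yaw),cv2.COLOR_RGB2GRAY),(5,5),0)
        cc=cv2.HoughCircles(g,cv2.HOUGH_GRADIENT,1,10,param1=60,param2=10,minRadius=22,maxRadius=29)
        print(zt,[[round(q[0]/2-60,1),-round(q[1]/2-60,1),round(q[2]/2,1)] for q in cc[0][:3]])
E
python3 - <<'E'
from hole import *
print(bot.read_state()['force']); held()
m=[r for r in bot.regions_of('lug','wrist')][:2]; c=cam('wrist')
for r in m: print(r['score'],r['region'].sum(),rect(c,r['region'],.142))
go(.4307,.1285,.12,-.253)
E
```

```text
[-1.19143317  0.11954376 -6.02482375]
0.017 [[np.float32(-13.8), np.float32(-0.8), np.float32(13.4)], [np.float32(-4.2), np.float32(32.2), np.float32(12.0)], [np.float32(-23.2), np.float32(9.8), np.float32(14.2)]]
0.02 [[np.float32(-11.8), np.float32(-0.8), np.float32(12.9)], [np.float32(-20.8), np.float32(-46.2), np.float32(12.0)], [np.float32(-2.2), np.float32(-30.8), np.float32(13.0)]]
0.023 [[np.float32(-9.2), np.float32(-0.8), np.float32(12.9)], [np.float32(-18.2), np.float32(9.2), np.float32(13.6)], [np.float32(-0.2), np.float32(-30.8), np.float32(12.0)]]
0.72 14942 [ 605.5 -117.8   76.6   54.6   73.8]
t30.48 pos [ 0.6055 -0.1204  0.1191] yaw 1.279 | go x 188.0 y -239.0 z -0.5 turn 1.532 j6 1.67 w 0.625
```

>>> servo_tool(
  plan=[
    {"x": 12, "y": -15, "z": 0, "turn": -0.12, "grip": 48},
    {"x": 28, "y": -35, "z": 0, "turn": -0.24, "grip": 48},
    {"x": 45, "y": -57, "z": 0, "turn": -0.36, "grip": 48},
    {"x": 62, "y": -79, "z": 0, "turn": -0.48, "grip": 48},
    {"x": 79, "y": -101, "z": 0, "turn": -0.6, "grip": 48},
    {"x": 96, "y": -123, "z": -2, "turn": -0.72, "grip": 48},
    {"x": 112, "y": -143, "z": -5, "turn": -0.84, "grip": 48},
    {"x": 124, "y": -158, "z": -10, "turn": -0.96, "grip": 48},
    {"x": 130, "y": -166, "z": -12, "turn": -1.08, "grip": 48},
    {"x": 130, "y": -166, "z": -12, "turn": -1.2, "grip": 48},
  ],
)

```text
t: 31.32
position: [0.4825, 0.0533, 0.1315]
eef_rot: [-3.14, -0.002, 2.487]
force: [-0.6, -0.5, -4.7]
gripper_width: 0.621
gripper_force: 95.6
```

>>> servo_tool(
  plan=[
    {"x": 0, "y": 0, "z": 0, "turn": -0.12, "grip": 48},
    {"x": 0, "y": 0, "z": 0, "turn": -0.24, "grip": 48},
    {"x": 0, "y": 0, "z": 0, "turn": -0.36, "grip": 48},
    {"x": 0, "y": 0, "z": 0, "turn": -0.4, "grip": 48},
    {"x": 0, "y": 0, "z": 0, "turn": -0.4, "grip": 48},
    {"x": 0, "y": 0, "z": 0, "turn": -0.4, "grip": 48},
  ],
)

```text
t: 31.82
position: [0.484, 0.0517, 0.1314]
eef_rot: [-3.141, -0.002, 2.877]
force: [0.2, -0.2, -5.6]
gripper_width: 0.627
gripper_force: 95.6
```

```bash
python3 - <<'E'
from hole import *
held()
c,im=snap('wrist','w18.png')
for r in bot.regions_of('lug_stand','wrist')[:2]: print(r['score'],r['region'].sum(),rect(c,r['region'],.008))
for r in bot.place_of('lug_stand','wrist')[:2]: p=np.array(r['point'])*[560,420]; print(r['score'],p,back(c,p,0))
go(.4307,.1285,.12,-.253)
E
```

```text
0.017 [[np.float32(-12.8), np.float32(-0.2), np.float32(13.6)], [np.float32(-3.2), np.float32(-32.8), np.float32(11.8)], [np.float32(-23.8), np.float32(45.2), np.float32(13.6)]]
0.02 [[np.float32(-11.8), np.float32(-0.2), np.float32(12.6)], [np.float32(-21.2), np.float32(43.8), np.float32(13.6)], [np.float32(-2.8), np.float32(30.2), np.float32(13.6)]]
0.023 [[np.float32(-8.8), np.float32(-0.2), np.float32(12.5)], [np.float32(0.8), np.float32(-31.2), np.float32(11.5)], [np.float32(30.8), np.float32(13.2), np.float32(13.6)]]
0.76 11220 [439.3 125.9  99.4  79.6 -14.2]
0.51 5379 [436.7  17.3 108.4  49.1  -6.3]
0.93 [350.896 113.19 ] [0.43031104 0.12673694 0.        ]
t32.02 pos [0.4846 0.0517 0.1321] yaw 2.878 | go x 72.1 y 60.1 z 12.2 turn -0.011 j6 0.37 w 0.625
```

>>> servo_tool(
  plan=[
    {"x": 6, "y": 6, "z": 0, "turn": -0.12, "grip": 48},
    {"x": 13, "y": 13, "z": 0, "turn": -0.24, "grip": 48},
    {"x": 20, "y": 20, "z": 0, "turn": -0.36, "grip": 48},
    {"x": 27, "y": 27, "z": 0, "turn": -0.48, "grip": 48},
    {"x": 34, "y": 34, "z": 0, "turn": -0.6, "grip": 48},
    {"x": 41, "y": 41, "z": 0, "turn": -0.72, "grip": 48},
    {"x": 48, "y": 47, "z": 0, "turn": -0.84, "grip": 48},
    {"x": 54, "y": 53, "z": 0, "turn": -0.96, "grip": 48},
    {"x": 58, "y": 57, "z": 0, "turn": -1.08, "grip": 48},
    {"x": 60.3, "y": 59, "z": 0, "turn": -1.2, "grip": 48},
  ],
)

```text
t: 32.85
position: [0.4415, 0.1249, 0.1325]
eef_rot: [3.142, 0.0, -2.199]
force: [-0.7, -0.1, -5.4]
gripper_width: 0.627
gripper_force: 95.6
```

>>> servo_tool(
  plan=[
    {"x": 0, "y": 0, "z": 0, "turn": -0.12, "grip": 48},
    {"x": 0, "y": 0, "z": 0, "turn": -0.24, "grip": 48},
    {"x": 0, "y": 0, "z": 0, "turn": -0.36, "grip": 48},
    {"x": 0, "y": 0, "z": 0, "turn": -0.48, "grip": 48},
    {"x": 0, "y": 0, "z": 0, "turn": -0.6, "grip": 48},
    {"x": 0, "y": 0, "z": 0, "turn": -0.72, "grip": 48},
    {"x": 0, "y": 0, "z": 0, "turn": -0.84, "grip": 48},
    {"x": 0, "y": 0, "z": 0, "turn": -0.96, "grip": 48},
    {"x": 0, "y": 0, "z": 0, "turn": -1.08, "grip": 48},
    {"x": 0, "y": 0, "z": 0, "turn": -1.2, "grip": 48},
  ],
)

```text
t: 33.68
position: [0.4419, 0.1244, 0.1324]
eef_rot: [3.142, -0.0, -0.999]
force: [-0.4, 0.1, -5.2]
gripper_width: 0.623
gripper_force: 95.6
```

>>> servo_tool(
  plan=[
    {"x": 0, "y": 0, "z": 0, "turn": -0.12, "grip": 48},
    {"x": 0, "y": 0, "z": 0, "turn": -0.24, "grip": 48},
    {"x": 0, "y": 0, "z": 0, "turn": -0.36, "grip": 48},
    {"x": 0, "y": 0, "z": 0, "turn": -0.48, "grip": 48},
    {"x": 0, "y": 0, "z": 0, "turn": -0.6, "grip": 48},
    {"x": 0, "y": 0, "z": 0, "turn": -0.7, "grip": 48},
    {"x": 0, "y": 0, "z": 0, "turn": -0.757, "grip": 48},
    {"x": 0, "y": 0, "z": 0, "turn": -0.757, "grip": 48},
    {"x": 0, "y": 0, "z": 0, "turn": -0.757, "grip": 48},
  ],
)

```text
t: 34.43
position: [0.4419, 0.1244, 0.1324]
eef_rot: [3.142, 0.0, -0.25]
force: [0.3, 0.5, -5.0]
gripper_width: 0.626
gripper_force: 95.6
```

```bash
python3 - <<'E'
from hole import *
held()
c,im=snap('wrist','w19.png')
for r in bot.regions_of('lug_stand','wrist')[:2]: print(r['score'],r['region'].sum(),rect(c,r['region'],.008))
for r in bot.place_of('lug_stand','wrist')[:2]: p=np.array(r['point'])*[560,420]; print(r['score'],p,back(c,p,0))
go(.4418,.1244,.055,-.248)
E
```

```text
0.017 [[np.float32(-14.8), np.float32(0.2), np.float32(13.6)], [np.float32(-1.2), np.float32(-0.2), np.float32(11.6)], [np.float32(-4.8), np.float32(-31.8), np.float32(12.4)]]
0.02 [[np.float32(-12.2), np.float32(0.2), np.float32(13.0)], [np.float32(1.8), np.float32(-0.2), np.float32(12.2)], [np.float32(-3.2), np.float32(-30.8), np.float32(12.6)]]
0.023 [[np.float32(-10.2), np.float32(0.2), np.float32(12.6)], [np.float32(3.2), np.float32(-0.2), np.float32(11.6)], [np.float32(39.2), np.float32(45.8), np.float32(11.4)]]
0.93 5541 [461.2 120.3  81.1  56.5  75.6]
0.55 14940 [353.1 147.  166.2 118.4 -13.8]
0.68 [278.096 202.986] [0.43128731 0.13186789 0.        ]
0.53 [535.528 149.31 ] [ 0.42302557 -0.10548483  0.        ]
t34.63 pos [0.4419 0.1244 0.1324] yaw -0.249 | go x -0.1 y -0.0 z 77.4 turn -0.001 j6 -2.62 w 0.623
```

>>> servo_tool(
  plan=[
    {"x": 0, "y": 0, "z": 20, "turn": 0, "grip": 48},
    {"x": 0, "y": 0, "z": 45, "turn": 0, "grip": 48},
    {"x": 0, "y": 0, "z": 65, "turn": 0, "grip": 48},
    {"x": 0, "y": 0, "z": 77, "turn": 0, "grip": 48},
    {"x": 0, "y": 0, "z": 82, "turn": 0, "grip": 48},
    {"x": 0, "y": 0, "z": 85, "turn": 0, "grip": 48},
    {"x": 0, "y": 0, "z": 88, "turn": 0, "grip": 48},
    {"x": 0, "y": 0, "z": 91, "turn": 0, "grip": 48},
    {"x": 0, "y": 0, "z": 93, "turn": 0, "grip": 48},
  ],
)

```text
t: 35.38
position: [0.4424, 0.1245, 0.0398]
eef_rot: [-3.141, -0.001, -0.248]
force: [-0.4, 0.3, -4.7]
gripper_width: 0.627
gripper_force: 95.6
```

>>> servo_tool(
  plan=[
    {"x": 0, "y": 0, "z": 2, "turn": 0, "grip": 48},
    {"x": 0, "y": 0, "z": 4, "turn": 0, "grip": 48},
    {"x": 0, "y": 0, "z": 6, "turn": 0, "grip": 48},
    {"x": 0, "y": 0, "z": 8, "turn": 0, "grip": 48},
    {"x": 0, "y": 0, "z": 8, "turn": 0, "grip": 48},
  ],
)

```text
t: 35.8
position: [0.4417, 0.1243, 0.0311]
eef_rot: [3.141, 0.0, -0.247]
force: [-0.6, -0.4, -5.8]
gripper_width: 0.625
gripper_force: 95.6
```

```bash
python3 - <<'E'
from hole import *
held(); s=bot.read_state(); print(s['force'],s['wrist_torque']); go(.4418,.1244,.0105,-.248)
E
```

```text
0.017 [[np.float32(-14.2), np.float32(-0.2), np.float32(13.6)], [np.float32(-4.8), np.float32(-31.2), np.float32(13.0)], [np.float32(-25.8), np.float32(45.2), np.float32(14.2)]]
0.02 [[np.float32(-12.8), np.float32(0.2), np.float32(13.6)], [np.float32(-22.8), np.float32(44.2), np.float32(13.6)], [np.float32(44.8), np.float32(-23.8), np.float32(12.4)]]
0.023 [[np.float32(-9.2), np.float32(-0.2), np.float32(13.6)], [np.float32(-0.2), np.float32(-30.2), np.float32(12.0)], [np.float32(-19.8), np.float32(44.2), np.float32(12.3)]]
[-0.77838669 -0.46200788 -5.00130545] [-0.03372134  0.02095366  0.01009732]
t35.85 pos [0.4417 0.1244 0.0313] yaw -0.247 | go x 0.1 y -0.0 z 20.8 turn 0.001 j6 -2.62 w 0.627
```

>>> servo_tool(
  plan=[
    {"x": 0, "y": 0, "z": 4, "turn": 0, "grip": 48},
    {"x": 0, "y": 0, "z": 8, "turn": 0, "grip": 48},
    {"x": 0, "y": 0, "z": 12, "turn": 0, "grip": 48},
    {"x": 0, "y": 0, "z": 16, "turn": 0, "grip": 48},
    {"x": 0, "y": 0, "z": 18.5, "turn": 0, "grip": 48},
    {"x": 0, "y": 0, "z": 19.5, "turn": 0, "grip": 48},
    {"x": 0, "y": 0, "z": 20.5, "turn": 0, "grip": 48},
    {"x": 0, "y": 0, "z": 20.5, "turn": 0, "grip": 48},
  ],
)

```text
t: 36.52
position: [0.4418, 0.1244, 0.0108]
eef_rot: [3.141, 0.0, -0.247]
force: [-0.1, -0.3, -5.4]
gripper_width: 0.624
gripper_force: 95.7
```

>>> servo_tool(
  plan=[
    {"x": 0, "y": 0, "z": 0.7, "turn": 0, "grip": 48},
    {"x": 0, "y": 0, "z": 1.4, "turn": 0, "grip": 48},
    {"x": 0, "y": 0, "z": 1.4, "turn": 0, "grip": 48},
    {"x": 0, "y": 0, "z": 1.4, "turn": 0, "grip": 48},
  ],
)

```text
t: 36.85
position: [0.4421, 0.1244, 0.01]
eef_rot: [-3.141, -0.001, -0.247]
force: [-2.4, -0.2, 2.7]
gripper_width: 0.622
gripper_force: 96.5
```

Contact on the stand; release and retreat upward.

>>> servo_tool(
  plan=[
    {"x": 0, "y": 0, "z": 0, "turn": 0, "grip": 56},
    {"x": 0, "y": 0, "z": 0, "turn": 0, "grip": 64},
    {"x": 0, "y": 0, "z": 0, "turn": 0, "grip": 70},
    {"x": 0, "y": 0, "z": 0, "turn": 0, "grip": 70},
    {"x": 0, "y": 0, "z": 0, "turn": 0, "grip": 70},
    {"x": 0, "y": 0, "z": 0, "turn": 0, "grip": 70},
    {"x": 0, "y": 0, "z": -20, "turn": 0, "grip": 70},
    {"x": 0, "y": 0, "z": -50, "turn": 0, "grip": 70},
    {"x": 0, "y": 0, "z": -90, "turn": 0, "grip": 70},
    {"x": 0, "y": 0, "z": -130, "turn": 0, "grip": 70},
  ],
)

```text
t: 37.68
position: [0.441, 0.1241, 0.1406]
eef_rot: [3.141, 0.002, -0.247]
force: [1.8, -0.2, -0.0]
gripper_width: 0.82
gripper_force: 0.0
```

>>> servo_tool(
  plan=[
    {"x": 0, "y": 0, "z": -40, "turn": 0, "grip": 70},
    {"x": 0, "y": 0, "z": -80, "turn": 0, "grip": 70},
    {"x": 0, "y": 0, "z": -80, "turn": 0, "grip": 70},
    {"x": 0, "y": 0, "z": -80, "turn": 0, "grip": 70},
  ],
)

```text
t: 38.02
position: [0.4432, 0.1248, 0.2217]
eef_rot: [-3.139, -0.004, -0.247]
force: [-0.0, -0.0, -0.3]
gripper_width: 0.823
gripper_force: 0.0
```

```bash
python3 - <<'E'
from h import *
for n in ('wrist','top','side'):
    c,im=snap(n,n+'_end.png')
    for q,z in dict(lug=.03,lug_stand=.008,strap=.022,step_block=.03,washer=.018,spanner_19=.007,tape_measure=.064).items():
        for r in bot.regions_of(q,n)[:1 if q!='step_block' else 3]:
            if r['score']>.4: print(n,q,round(r['score'],2),int(r['region'].sum()),rect(c,r['region'],z))
s=bot.read_state(); print(s['t'],s['position'],s['gripper_width'],s['force'])
E
```

```text
wrist lug 0.76 2623 [439.6 124.3  72.7  57.7 -14.2]
wrist lug_stand 0.67 2832 [439.8 125.6  98.5  79.6 -14.2]
wrist strap 0.49 2665 [436.5 124.7  77.   58.  -13.9]
wrist step_block 0.57 1622 [ 429.  -100.9   48.    47.2  -76.6]
wrist washer 0.65 2292 [439.1  21.  116.2  63.5  -5.5]
wrist spanner_19 0.57 1328 [592.1 154.3  82.2  35.1 -11.2]
top lug 0.86 642 [438.2 124.4  72.9  61.1 -14. ]
top lug_stand 0.66 690 [440.2 127.1 100.8  80.  -14.2]
top strap 0.92 822 [435.8  19.7 104.1  45.9  -7. ]
top step_block 0.86 260 [ 423.2 -104.7   42.4   29.9   17. ]
top step_block 0.85 309 [ 629.4 -447.1   55.8   32.9  -30.1]
top step_block 0.67 312 [747.8 -96.9  47.4  43.  -72.1]
top spanner_19 0.66 520 [664.  157.8 213.3  35.   -1. ]
side lug 0.55 1154 [436.9 132.   78.   66.5 -14.6]
side lug_stand 0.77 1008 [438.4 129.  100.9  80.8 -14. ]
side strap 0.66 999 [435.1  24.9 106.2  54.5  -7. ]
side step_block 0.84 308 [744.7 -90.9  80.4  33.  -64.7]
side step_block 0.57 392 [421.7 -99.9  66.7  45.7 -74.7]
side spanner_19 0.97 705 [663.2 161.8 217.   38.6  -2.7]
side tape_measure 0.84 456 [ 632.4 -207.8  117.8   39.5  -72.3]
39.2167 [0.44190667 0.12439326 0.21955742] 0.8183556799779994 [-0.72649345 -0.66978175 -0.20129026]
```

```bash
python3 -c "
from h import *
print(bot.job_done())"
```

```text
the job is handed in; nothing more can be done
None
```

The clamp is stripped and the job handed in at about 39 s: strap, step block and lug measured in place, spanner not moved. The washer was let go over the nut tin, and I confirmed it only from network detections inside the tin. I didn't get a clean final reading of the tape measure, though the arm never went near it. I also viewed 15 pictures, one over the limit of 14.

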